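# Sort the dose canisters and the scoop into their trays

## Robot

A 6-joint arm with a two-finger parallel gripper is mounted at the origin on the work surface. World frame = base frame: x ahead of the robot, y to its left, z up, the work surface at z = 0. Lengths are in mm, angles in rad, forces in N, time in s.
With the tool pointing down it reaches from about 350 to 975 mm from the base axis. Payload 7.1 kg.
Tool frame: the origin (TCP) lies midway between the tips of the shut fingers; the grasp point (between the pads) lies ctrl.grip_point_offset behind it (ctrl.grip_point_offset is the distance from the TCP to the grasp point, in mm); z points along the fingers, y is the line along which they close (so a half turn about z gives the same grasp; the last joint's range is limited). The gripper opens to 88 mm and grips with 3 to 60 N. Pads are 20 mm wide; open, the fingers measure 115 mm over their backs; the gripper's body (75 mm by 178 mm) begins 61 mm behind the grasp point.
Start: joints at [-0.019, 0.423, 1.63, -0, 1.089, -0.019], TCP at [624.984, 0.026, 185.375] pointing down, gripper open.
Joint ranges: [-3, 3], [-0.9, 2.11], [0.09, 2.58], [-1.31, 4.45], [0.11, 2.69], [-2.54, 2.54]. Speed limits (rad/s): [2.39, 2.39, 3.01, 3.14, 3.14, 3.14].

## Interface

Orientations are given as a rotation vector (axis times angle).
In Python, from workcell import ctrl, get_image, close_job, finder gives the robot as it stands.
- The arm moves only by the tool servo_tool, never from a script. Its argument "deltas" is a list of rows, each a list of 2 entries, a list of its own where there are three numbers: the shift along the tool's x, y, z in mm, then the turn, a rotation vector about the tool's x, y, z in rad. A call has 1 to 5 rows; each row is the pose to reach, as a shift and turn from the pose commanded when the call began, along the tool's axes at that moment; what a row does not reach only later rows make up. A row lasts 1/12 s, in which the tool goes at most 41.7 mm and 7.16 degrees, less where a joint would pass 70% of its speed; a pose out of reach is approached as far as the arm can. A call with a gripper value outside its range is refused whole. "grip" is the closure, from -1 (fully open) to 1 (shut), so that 0 is half open, set as the call begins (left out, the last holds). The fingers move at their own pace and stop on an object; the grip force is fixed at half the most. Time passes only in rows, so rows that repeat a pose let the fingers close. It gives the time, the measured TCP pose, the force, the opening and the grip force at its end, in the units of the state.
- ctrl.get_obs(): the state, without advancing time (a new reading comes with each control period).
- get_image(name): name is "scene" or "side" or "wrist"; returns a dict with "frame" (420x560x3 uint8, blue, green, red), "depth" (420x560 float32, mm along the optical axis (not along the pixel's ray), 0 where there is no reading), "K" (3x3 intrinsics, pixels), "pose" (4x4, takes a point from camera to world coordinates). Camera axes: x right, y down, z forward; pixel columns grow to the right and rows downward; lengths in mm; the calibration is good to about 2 mm. A picture is of the moment at which its call begins.
- close_job(): hands the job in; it is judged then, once.
Trained networks look in a picture, given as the dict that the camera call returned (one of the last four; its "shot" number tells which), for a name from the list of things; names that differ only in an ending like _2 or _b are one class to them, and where a whole thing is asked for, a point or a joint stands for the part that bears it (a point fixed in the world has none). Each returns a list of dicts, best first, with "score" (0 to 1); they miss things now and then, are a little off and sometimes report something else, mostly with a low value. They report only what shows in the picture. A call takes as long as a camera call. They do not tell look-alikes from the thing itself.
- finder.search_frame(query, picture): "rect" ([centre column, centre row, width, height] as shares, 0 to 1, of the picture: columns of its width, rows of its height, round what is visible of it).
- finder.silhouettes(query, picture): "mask" (420x560 bool, what is visible of it) and "rect" ([centre column, centre row, width, height] as shares, 0 to 1, of the picture: columns of its width, rows of its height, round what is visible of it).
The state is a dict: "t": time; "qpos": joint angles; "qvel": joint speeds; "joint_torque": joint torques, N m; "ee_pos": TCP position; "orientation": TCP orientation; "ft_force": force on the tool from outside, world axes, zero at the start; "moment": the same for the moment, N m; "width": finger opening in mm; "grasp_force": force on a finger pad.
Only numpy, scipy, OpenCV 4.12 (cv2) and the standard library are available. Lean on these libraries where they do the work, as an engineer would, in place of code of your own. Each camera call takes 0.05 s, during which the arm holds its last target. There are 200 camera calls.

## Task

Tidy the coffee shelf: stand both blue-lidded canisters upright in the blue tray and both orange-lidded canisters upright in the orange tray, and set the yellow scoop down on its bowl in the cork tray, with its handle running along the tray's length and the whole scoop within the tray. Leave the milk jug and the stacked cups where they are.

Things in the scene. Friction and masses are not known exactly. Their poses are not given: they have to be found in the camera images.
- blue_plain_center (a point): upright cylindrical aluminium single-dose coffee canister, 36 mm diameter, 80 mm tall, about 70 g, blue lid (top 18 mm) without a spot and a thin blue band near the foot. Loose, stands on the surface. The point is its centre, on the axis, 40 mm above its underside; z is up along its axis. Grip it round the body
- blue_spot_center (a point): upright cylindrical aluminium single-dose coffee canister, 36 mm diameter, 80 mm tall, about 70 g, blue lid (top 18 mm) with a white spot in the middle and a thin blue band near the foot. Loose, stands on the surface. The point is its centre, on the axis, 40 mm above its underside; z is up along its axis. Grip it round the body
- orange_plain_center (a point): upright cylindrical aluminium single-dose coffee canister, 36 mm diameter, 80 mm tall, about 70 g, orange lid (top 18 mm) without a spot and a thin orange band near the foot. Loose, stands on the surface. The point is its centre, on the axis, 40 mm above its underside; z is up along its axis. Grip it round the body
- orange_spot_center (a point): upright cylindrical aluminium single-dose coffee canister, 36 mm diameter, 80 mm tall, about 70 g, orange lid (top 18 mm) with a white spot in the middle and a thin orange band near the foot. Loose, stands on the surface. The point is its centre, on the axis, 40 mm above its underside; z is up along its axis. Grip it round the body
- scoop_bowl (a point): pale yellow plastic coffee scoop, 35 g, standing on its flat-bottomed round bowl (44 mm outer diameter, 40 mm tall, open top, 2.5 mm wall); straight level handle at the rim, 14 mm wide, 5 mm thick, ending 97 mm from the bowl's axis. Point: on the bowl's axis, 20 mm above its underside; x along the handle to its end, z up. Can be gripped across the bowl, square to the handle
- tray_blue: Low-rimmed blue plastic tray, fixed to the shelf, 110 mm (its x) by 180 mm (its long side, its y) outside, 100 x 170 mm inside; rim 5 mm thick and 12 mm high, inner floor 4 mm above the shelf top. Origin: centre of its underside, on the shelf top; z up. For the two blue-lidded canisters, side by side along its length
- tray_orange: Low-rimmed orange plastic tray, fixed to the shelf, 110 mm (its x) by 180 mm (its long side, its y) outside, 100 x 170 mm inside; rim 5 mm thick and 12 mm high, inner floor 4 mm above the shelf top. Origin: centre of its underside, on the shelf top; z up. For the two orange-lidded canisters, side by side along its length
- tray_cork: Low-rimmed tray with a cork floor and pale wooden rim, fixed to the shelf, 110 mm (its x) by 180 mm (its long side, its y) outside, 100 x 170 mm inside; rim 5 mm thick and 12 mm high, inner floor 4 mm above the shelf top. Origin: centre of its underside, on the shelf top; z up. For the scoop, lying lengthwise (handle to either end)
- jug: bystander, to be left alone: small stainless steel milk jug, loose, 64 mm diameter, 75 mm tall, with a handle reaching 56 mm from its axis along its x. Origin: centre of its underside
- cups: bystander, to be left alone: two stacked white ceramic espresso cups (one loose piece), 62 mm diameter, 89 mm tall, handles reaching 46 mm from the axis along x. Origin: centre of the underside
Things that resemble listed ones, but are neither listed nor needed, are in the scene too. Of the things that look like the tray_blue, the smaller one is meant.

How it is judged (in metres and radians):
At the end, for the whole second after the job is handed in: Cans upright (0.12 rad) on the floor of their own colour's tray, axes within 36 mm across, 72 mm along of its centre; scoop on its bowl in the cork tray, bowl within 30 mm of its long axis, tray centre 8-66 mm handlewards, handle within 0.3 rad; all at rest; jug, cups upright, moved under 20 mm (x of blue_plain_center in the frame of tray_blue between -0.036 and 0.036 m and y of blue_plain_center in the frame of tray_blue between -0.072 and 0.072 m and z of blue_plain_center in the frame of tray_blue between 0.039 and 0.049 m and angle between each of blue_plain_center, blue_spot_center, orange_plain_center, orange_spot_center, scoop_bowl, jug, cups's own z axis and vertical below 0.12 rad and linear speed of each of blue_plain, blue_spot, orange_plain, orange_spot, scoop below 0.01 m/s and x of blue_spot_center in the frame of tray_blue between -0.036 and 0.036 m and y of blue_spot_center in the frame of tray_blue between -0.072 and 0.072 m and z of blue_spot_center in the frame of tray_blue between 0.039 and 0.049 m and x of orange_plain_center in the frame of tray_orange between -0.036 and 0.036 m and y of orange_plain_center in the frame of tray_orange between -0.072 and 0.072 m and z of orange_plain_center in the frame of tray_orange between 0.039 and 0.049 m and x of orange_spot_center in the frame of tray_orange between -0.036 and 0.036 m and y of orange_spot_center in the frame of tray_orange between -0.072 and 0.072 m and z of orange_spot_center in the frame of tray_orange between 0.039 and 0.049 m and x of scoop_bowl in the frame of tray_cork between -0.03 and 0.03 m and z of scoop_bowl in the frame of tray_cork between 0.019 and 0.029 m and x of tray_cork in the frame of scoop_bowl between 0.008 and 0.066 m and angle between the x axis of scoop_bowl and the y axis of tray_cork, either way round below 0.3 rad and distance of each of jug, cups from where it was at the start of the episode below 0.02 m); the robot touches nothing.
It fails at once if the milk jug is knocked over or shoved more than 20 mm (distance of jug from where it was at the start of the episode above 0.02 m or angle between jug's own z axis and vertical above 0.3 rad).
It fails at once if the stacked cups are knocked over or shoved more than 20 mm (distance of cups from where it was at the start of the episode above 0.02 m or angle between cups's own z axis and vertical above 0.3 rad).
It also fails if it takes over 106 s, if anything falls off the work surface, if the arm or the gripper's body presses on something with over 40 N, if the wrist force passes 120 N, or if a joint passes its speed limit or range.

## Working session

There is one attempt and no reset: what is moved stays moved. The work goes in short steps, Python scripts to look and compute and a tool call to move; the robot and the scene stay as the last step left them, time stands still between calls to the robot, and variables do not carry over. Pictures are saved under pics/ and viewed, at most 14 in all, crops included, and the job is handed in when it is done.

Besides the shell and the picture viewer there is one more tool, called by a JSON object that holds its "method" and its "body", one argument or row to a line. servo_tool: Moves the arm, as the interface text tells. Its arguments: {"type":"object","properties":{"deltas":{"type":"array","items":{"type":"array"}},"grip":{"type":"number"}},"required":["deltas"]}

```bash
mkdir -p pics; ls
python3 - <<'E'
from workcell import ctrl,get_image
import cv2
o=ctrl.get_obs();print(o,ctrl.grip_point_offset)
for n in("scene","side"):
    p=get_image(n);cv2.imwrite(f"pics/{n}0.png",p["frame"]);print(n,p["K"].tolist(),p["pose"].round(3).tolist())
E
```

```text
pics
{'t': 0.0, 'qpos': array([-1.90051765e-02,  4.23836485e-01,  1.63064613e+00,  1.00291416e-06,
        1.08859373e+00, -1.90112086e-02]), 'qvel': array([-0.00136213, -0.00063838, -0.00089292, -0.00082616, -0.00091232,
        0.00075393]), 'joint_torque': array([ 1.28069914e-03, -5.44622147e+01, -2.73670936e+01,  6.42951974e-02,
        2.27214623e-02, -1.51321510e-04]), 'ee_pos': array([6.24413889e+02, 3.39326007e-02, 1.84621690e+02]), 'orientation': array([-2.22067875e+00, -2.22069111e+00,  1.61478824e-03]), 'ft_force': array([ 0.16659571,  0.28625857, -0.44024228]), 'moment': array([-0.00429378,  0.060416  , -0.04527579]), 'grasp_force': 0.0, 'width': 87.83627044434307} 18.700000000000003
scene [[480.3292154025486, 0.0, 273.545653818539], [0.0, 480.3292154025486, 205.64489413471654], [0.0, 0.0, 1.0]] [[-0.285, 0.697, -0.658, 1363.094], [0.958, 0.212, -0.191, 157.17], [0.007, -0.685, -0.728, 1060.155], [0.0, 0.0, 0.0, 1.0]]
side [[547.0480680071265, 0.0, 273.00231071998365], [0.0, 547.0480680071265, 203.83322356546535], [0.0, 0.0, 1.0]] [[-0.978, -0.15, 0.148, 266.813], [-0.211, 0.712, -0.669, 850.604], [-0.005, -0.686, -0.728, 1088.635], [0.0, 0.0, 0.0, 1.0]]
```

View pics/scene0.png

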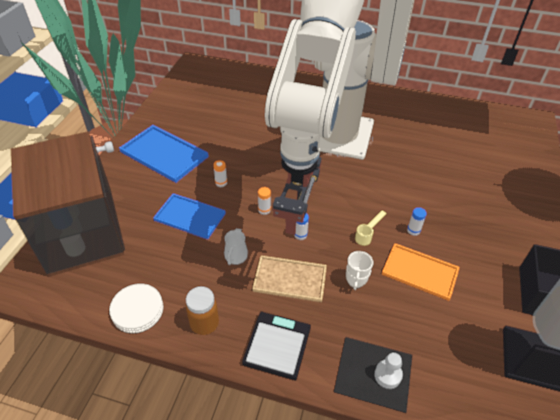

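View pics/side0.png

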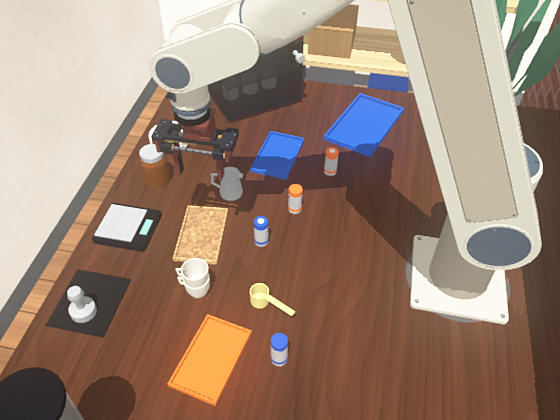

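Scene view: the small blue tray is at (190,216) and its larger look-alike at (163,152). The orange tray is at (421,270) and the cork tray at (290,278). Blue cans are at (302,228) with spot and (416,221), orange cans at (220,173) and (264,200), the scoop at (365,232), the jug at (235,247) and the cups at (359,268). The jar, scale and tamper are distractors.

```bash
cat > h.py <<'E'
from workcell import ctrl,get_image,finder
import numpy as np,cv2
def cloud(p):
    d=p["depth"];v,u=np.indices(d.shape);K=p["K"]
    c=np.stack([(u-K[0,2])/K[0,0]*d,(v-K[1,2])/K[1,1]*d,d],-1)
    w=c@p["pose"][:3,:3].T+p["pose"][:3,3];w[d<=0]=np.nan;return w
def look(name,qs):
    p=get_image(name);w=cloud(p)
    for q in qs:
        for r in finder.silhouettes(q,p)[:4]:
            if r["score"]<.25: continue
            P=w[r["mask"]];P=P[~np.isnan(P[:,0])]
            if len(P)<10: continue
            px=(r["rect"][0]*560,r["rect"][1]*420)
            zt=np.percentile(P[:,2],96);T=P[P[:,2]>zt-6]
            R=cv2.minAreaRect(P[:,:2].astype(np.float32))
            (cx,cy),rad=cv2.minEnclosingCircle(T[:,:2].astype(np.float32))
            print(name,q,"%.2f"%r["score"],np.round(px),"ztop %.0f"%zt,"top c",np.round([cx,cy,rad]),"rect",np.round(R[0]),np.round(R[1]),round(R[2],1))
    return p,w
E
python3 - <<'E'
from h import *
Q=["blue_plain_center","orange_plain_center","scoop_bowl","tray_blue","tray_orange","tray_cork","jug","cups"]
for n in("scene","side"): look(n,Q)
E
```

```text
scene blue_plain_center 0.65 [418. 221.] ztop 81 top c [381. 295.  21.] rect [338. 301.] [ 40. 128.] 84.1
scene orange_plain_center 0.68 [263. 201.] ztop 82 top c [ 430. -146.   20.] rect [ 398. -164.] [117.  35.] 33.0
scene scoop_bowl 0.85 [372. 226.] ztop 41 top c [423. 174.  58.] rect [403. 171.] [ 49. 157.] 74.8
scene tray_blue 0.74 [167. 155.] ztop 17 top c [ 281. -543.  150.] rect [ 273. -550.] [286. 180.] 71.3
scene tray_blue 0.72 [188. 218.] ztop 12 top c [ 520. -348.  105.] rect [ 513. -350.] [193. 126.] 84.6
scene tray_orange 0.76 [420. 274.] ztop 12 top c [523. 324. 104.] rect [520. 326.] [185. 128.] 78.8
scene tray_cork 0.89 [289. 278.] ztop 12 top c [649.  -4. 104.] rect [648.  -5.] [115. 183.] 5.9
scene jug 0.60 [372. 225.] ztop 41 top c [423. 174.  58.] rect [422. 169.] [ 41. 118.] 74.6
scene jug 0.58 [237. 246.] ztop 74 top c [ 617. -169.   36.] rect [ 595. -177.] [147.  63.] 26.3
scene cups 0.87 [359. 268.] ztop 89 top c [603. 166.  33.] rect [574. 166.] [ 63. 149.] 85.8
side blue_plain_center 0.84 [279. 349.] ztop 83 top c [377. 296.  19.] rect [381. 276.] [36. 77.]
[... 287 characters left out ...]
78. -553.] [288. 168.] 70.7
side tray_blue 0.80 [278. 155.] ztop 15 top c [ 514. -344.  104.] rect [ 515. -346.] [189. 112.] 83.6
side tray_orange 0.80 [209. 358.] ztop 14 top c [521. 326. 103.] rect [523. 323.] [187. 117.] 80.1
side tray_cork 0.62 [200. 234.] ztop 15 top c [645.  22. 125.] rect [644.  25.] [118. 243.] 5.9
side tray_cork 0.31 [277. 349.] ztop 83 top c [377. 296.  19.] rect [379. 297.] [34. 36.] 16.6
side jug 0.84 [228. 184.] ztop 76 top c [ 615. -162.   39.] rect [ 606. -189.] [108.  86.] 53.9
side jug 0.32 [331. 161.] ztop 83 top c [ 355. -308.   20.] rect [ 354. -321.] [36. 69.] 5.4
side cups 0.93 [195. 279.] ztop 91 top c [601. 165.  32.] rect [626. 146.] [ 62. 126.] 52.8
```

Run:
```python
from h import *
for n in("scene","side"):
    p=get_image(n);w=cloud(p);f=p["frame"];hsv=cv2.cvtColor(f,cv2.COLOR_BGR2HSV)
    z=w[...,2];ok=(z>74)&(z<92)&(np.abs(w[...,1])<420)&(w[...,0]<560)&(w[...,0]>280)
    for c,lo,hi in(("blue",100,130),("orange",4,18)):
        m=ok&(hsv[...,0]>=lo)&(hsv[...,0]<=hi)&(hsv[...,1]>120)
        m=cv2.morphologyEx(m.astype(np.uint8),cv2.MORPH_CLOSE,np.ones((5,5)))
        k,L,S,C=cv2.connectedComponentsWithStats(m)
        for i in range(1,k):
            if S[i,4]<25: continue
            P=w[(L==i)&ok];print(n,c,C[i].round(),S[i,4],"med",np.round([*np.median(P,0)]),"circ",[round(a) for a in np.hstack(cv2.minEnclosingCircle(P[:,:2].astype(np.float32)))])
    r=finder.silhouettes("scoop_bowl",p)[0];P=w[r["mask"]];P=P[(P[:,2]>30)&(P[:,2]<50)]
    np.set_printoptions(suppress=True)
    R=cv2.minAreaRect(P[:,:2].astype(np.float32));print("scoop",n,np.round(cv2.boxPoints(R)).tolist(),R)
    d=P[:,:2]-R[0];a=np.deg2rad(R[2]+(90 if R[1][1]>R[1][0] else 0));e=np.array([np.cos(a),np.sin(a)])
    s=d@e;l=d@[-e[1],e[0]]
    for b in range(-70,71,20):
        q=abs(s-b)<10
        if q.sum()>3: print(b,q.sum(),np.round([l[q].min(),l[q].max()]))
    if n=="side":
        cv2.imwrite("pics/crop.png",cv2.resize(f[130:410,160:380],None,fx=2.1,fy=2.1,interpolation=3))
```

```text
scene blue [419. 213.] 109 med [384. 294.  79.] circ [382, 295, 20]
scene orange [219. 164.] 82 med [ 358. -309.   79.] circ [357, -310, 19]
scene orange [264. 192.] 97 med [ 431. -144.   78.] circ [430, -144, 19]
scoop scene [[365.0, 195.0], [464.0, 127.0], [489.0, 163.0], [390.0, 231.0]] ((427.07647705078125, 179.08651733398438), (43.760398864746094, 120.23091125488281), 55.52658462524414)
-50 39 [-21.  22.]
-30 27 [-22.  21.]
-10 43 [-10.  17.]
10 27 [-0. 15.]
30 29 [ 4. 18.]
50 25 [ 5. 22.]
side blue [261. 222.] 140 med [488. -11.  81.] circ [490, -13, 18]
side blue [279. 341.] 223 med [378. 298.  81.] circ [379, 296, 18]
side orange [332. 152.] 112 med [ 353. -304.   81.] circ [352, -308, 21]
side orange [296. 189.] 130 med [ 425. -140.   81.] circ [425, -141, 21]
scoop side [[364.0, 196.0], [459.0, 130.0], [484.0, 165.0], [388.0, 232.0]] ((423.8901062011719, 180.8524169921875), (43.52531433105469, 116.68807983398438), 55.19162368774414)
-50 68 [-20.  22.]
-30 40 [-22.  22.]
-10 64 [-14.  13.]
10 44 [-0. 15.]
30 53 [ 3. 19.]
50 44 [ 5. 22.]
```

View pics/crop.png

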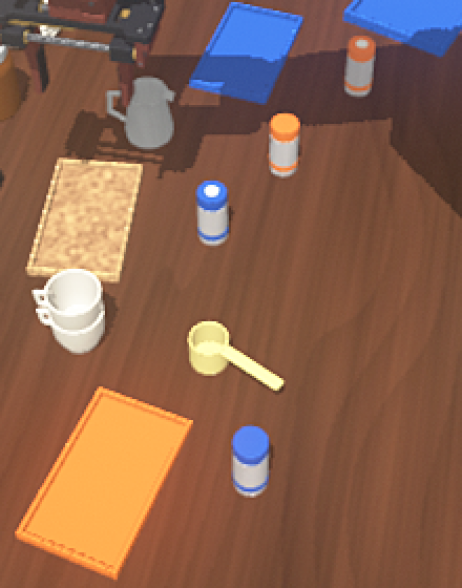

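Crop check: the spotted blue can is at crop (212,190) and the plain one at (251,445). The orange cans are at (284,125) and (361,50). The small blue tray, the meant one, is at (250,50). I'll go above the spotted blue can first.

{"method": "servo_tool", "body": {
  "deltas": [
    [[-3,-35,5],[0,0,0]],
    [[-6,-70,15],[0,0,0]],
    [[-9,-105,30],[0,0,0]],
    [[-12,-134,50],[0,0,0]],
    [[-12,-134,50],[0,0,0]]
  ],
  "grip": -1
}}

```text
t: 1.62
ee_pos: [482.0, -12.0, 131.8]
orientation: [-2.216, -2.216, 0.012]
ft_force: [-0.9, -0.1, -0.3]
width: 88.2
grasp_force: 0.0
```

```bash
cat > lid.py <<'E'
import sys
from h import *
# lid centre from the wrist view: python3 lid.py blue|orange|yellow zlo zhi
c,lo,hi=sys.argv[1],float(sys.argv[2]),float(sys.argv[3])
o=ctrl.get_obs();p=get_image("wrist");w=cloud(p);hsv=cv2.cvtColor(p["frame"],cv2.COLOR_BGR2HSV)
a,b={"blue":(100,130),"orange":(4,18),"yellow":(20,35)}[c]
ok=(w[...,2]>lo)&(w[...,2]<hi);m=ok&(hsv[...,0]>=a)&(hsv[...,0]<=b)&(hsv[...,1]>80)
m=cv2.morphologyEx(m.astype(np.uint8),cv2.MORPH_CLOSE,np.ones((15,15)))
k,L,S,C=cv2.connectedComponentsWithStats(m)
for i in range(1,k):
    if S[i,4]<80: continue
    P=w[(L==i)&ok];print(C[i].round(),S[i,4],"z %.0f"%np.median(P[:,2]),"circ",np.hstack(cv2.minEnclosingCircle(P[:,:2].astype(np.float32))).round(1),"med",np.median(P,0).round())
print("tcp",o["ee_pos"].round(1),o["orientation"].round(3),"t",round(o["t"],2))
cv2.imwrite("pics/w_%d.png"%(o["t"]*100),p["frame"])
E
python3 lid.py blue 70 95; ls pics
```

```text
[297. 210.] 1677 z 80 circ [489.1 -12.   18. ] med [489.  -9.  80.]
tcp [482.  -12.  131.8] [-2.216 -2.216  0.012] t 1.62
crop.png
scene0.png
side0.png
w_161.png
```

{"method": "servo_tool", "body": {
  "deltas": [
    [[0,-1,0],[0,0,0]],
    [[0,-1,25],[0,0,0]],
    [[0,-1,55],[0,0,0]],
    [[0,-1,85],[0,0,0]],
    [[0,-1,108],[0,0,0]]
  ]
}}

```text
t: 2.08
ee_pos: [492.3, -11.9, 26.5]
orientation: [2.22, 2.22, 0.003]
ft_force: [-1.1, 0.0, 0.3]
width: 87.9
grasp_force: 0.0
```

{"method": "servo_tool", "body": {
  "deltas": [
    [[0,0,0],[0,0,0]],
    [[0,0,0],[0,0,0]],
    [[0,0,0],[0,0,0]],
    [[0,0,0],[0,0,0]],
    [[0,0,0],[0,0,0]]
  ],
  "grip": 1
}}

```text
t: 2.5
ee_pos: [491.5, -12.0, 28.9]
orientation: [2.22, 2.22, 0.003]
ft_force: [0.9, -0.6, -0.4]
width: 57.8
grasp_force: 0.0
```

{"method": "servo_tool", "body": {
  "deltas": [
    [[0,0,0],[0,0,0]],
    [[0,0,0],[0,0,0]],
    [[0,0,0],[0,0,0]],
    [[0,0,0],[0,0,0]],
    [[0,0,0],[0,0,0]]
  ]
}}

```text
t: 2.92
ee_pos: [490.2, -12.0, 27.8]
orientation: [2.221, 2.221, 0.001]
ft_force: [-0.7, 0.4, 5.0]
width: 35.5
grasp_force: 30.0
```

{"method": "servo_tool", "body": {
  "deltas": [
    [[0,0,-10],[0,0,0]],
    [[0,0,-35],[0,0,0]],
    [[0,0,-70],[0,0,0]],
    [[0,0,-100],[0,0,0]],
    [[0,0,-115],[0,0,0]]
  ]
}}

```text
t: 3.33
ee_pos: [491.5, -12.0, 146.1]
orientation: [2.219, 2.219, 0.004]
ft_force: [1.0, -0.6, -1.0]
width: 35.3
grasp_force: 30.0
```

{"method": "servo_tool", "body": {
  "deltas": [
    [[-25,2,0],[0,0,0]],
    [[-65,6,0],[0,0,0]],
    [[-105,10,0],[0,0,0]],
    [[-145,14,0],[0,0,0]],
    [[-185,18,0],[0,0,0]]
  ]
}}

```text
t: 3.75
ee_pos: [507.7, -198.6, 143.1]
orientation: [2.221, 2.222, 0.0]
ft_force: [0.2, 0.6, -0.5]
width: 35.0
grasp_force: 30.0
```

{"method": "servo_tool", "body": {
  "deltas": [
    [[-40,4,0],[0,0,0]],
    [[-75,8,0],[0,0,0]],
    [[-100,10,0],[0,0,0]],
    [[-111,10,0],[0,0,0]],
    [[-111,10,10],[0,0,0]]
  ]
}}

```text
t: 4.17
ee_pos: [518.9, -310.8, 134.0]
orientation: [2.222, 2.216, 0.001]
ft_force: [0.5, 0.4, -0.7]
width: 35.1
grasp_force: 30.0
```

{"method": "servo_tool", "body": {
  "deltas": [
    [[0,0,10],[0,0,0]],
    [[0,0,35],[0,0,0]],
    [[0,0,60],[0,0,0]],
    [[0,0,75],[0,0,0]],
    [[0,0,85],[0,0,0]]
  ]
}}

```text
t: 4.58
ee_pos: [516.1, -304.8, 44.5]
orientation: [-2.216, -2.22, 0.001]
ft_force: [-0.2, 0.5, -0.6]
width: 35.4
grasp_force: 30.0
```

Run:
```python
from h import *
p=get_image("wrist");o=ctrl.get_obs();print(o["ee_pos"].round(1),o["width"])
cv2.imwrite("pics/w1.png",p["frame"])
w=cloud(p);hsv=cv2.cvtColor(p["frame"],cv2.COLOR_BGR2HSV)
m=(hsv[...,0]>100)&(hsv[...,0]<130)&(hsv[...,1]>80)&(w[...,2]<18)&(w[...,2]>-5)
print(m.sum(),cv2.minAreaRect(w[m][:,:2].astype(np.float32)))
```

```text
[ 515.7 -304.7   43.5] 35.291308522686236
22557 ((442.0306396484375, -356.8148498535156), (300.2174987792969, 210.04803466796875), 5.691298484802246)
```

View pics/w1.png

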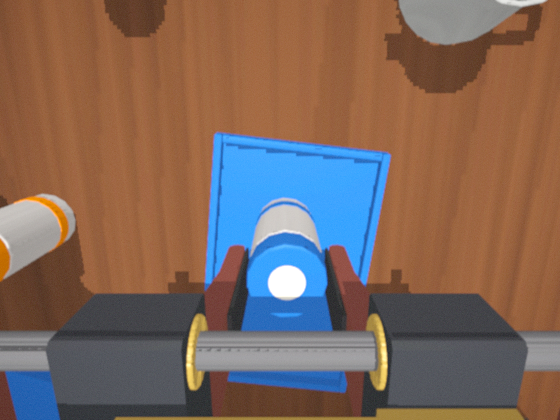

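The can is centred over the small blue tray, with its lid at (287,280) and the tray spanning columns 207-385. I'll lower and release.

{"method": "servo_tool", "body": {
  "deltas": [
    [[0,0,4],[0,0,0]],
    [[0,0,8],[0,0,0]],
    [[0,0,12],[0,0,0]],
    [[0,0,14],[0,0,0]],
    [[0,0,14],[0,0,0]]
  ]
}}

```text
t: 5.05
ee_pos: [518.1, -308.0, 33.5]
orientation: [2.221, 2.221, 0.0]
ft_force: [0.5, 0.0, -0.2]
width: 35.4
grasp_force: 30.0
```

{"method": "servo_tool", "body": {
  "deltas": [
    [[0,0,0],[0,0,0]],
    [[0,0,0],[0,0,0]],
    [[0,0,0],[0,0,0]],
    [[0,0,0],[0,0,0]],
    [[0,0,0],[0,0,0]]
  ],
  "grip": -1
}}

```text
t: 5.47
ee_pos: [518.1, -308.1, 33.6]
orientation: [2.221, 2.221, 0.0]
ft_force: [-0.3, -0.3, 0.6]
width: 65.4
grasp_force: 0.0
```

{"method": "servo_tool", "body": {
  "deltas": [
    [[0,0,-15],[0,0,0]],
    [[0,0,-45],[0,0,0]],
    [[0,0,-80],[0,0,0]],
    [[0,-30,-110],[0,0,0]],
    [[0,-65,-110],[0,0,0]]
  ]
}}

```text
t: 5.88
ee_pos: [457.3, -310.5, 149.1]
orientation: [2.212, 2.216, 0.003]
ft_force: [1.0, -1.6, -0.8]
width: 87.5
grasp_force: 0.0
```

{"method": "servo_tool", "body": {
  "deltas": [
    [[0,-30,0],[0,0,0]],
    [[0,-60,0],[0,0,0]],
    [[0,-90,5],[0,0,0]],
    [[0,-98,10],[0,0,0]],
    [[0,-98,10],[0,0,0]]
  ]
}}

```text
t: 6.3
ee_pos: [353.0, -307.4, 132.8]
orientation: [-2.222, -2.218, 0.0]
ft_force: [-0.1, 0.5, 0.4]
width: 87.9
grasp_force: 0.0
```

```bash
python3 lid.py orange 70 95; python3 lid.py blue 72 95
```

```text
tcp [ 353.  -307.4  132.8] [-2.222 -2.218  0.   ] t 6.3
[514. 210.] 2024 z 84 circ [ 516.4 -307.9   18.4] med [ 511. -305.   84.]
tcp [ 354.9 -308.2  133.4] [2.223 2.22  0.   ] t 6.35
```

```bash
sed -i 's/"orange":(4,18)/"orange":(0,18)/; s/>80)/>60)/' lid.py; python3 lid.py orange 70 95; ls pics
```

```text
tcp [ 356.  -308.6  133.7] [2.221 2.22  0.   ] t 6.4
crop.png
scene0.png
side0.png
w1.png
w_161.png
w_630.png
w_635.png
w_640.png
```

Run:
```python
from h import *
p=get_image("wrist");w=cloud(p);z=w[...,2]
m=(z>72)&(z<92);k,L,S,C=cv2.connectedComponentsWithStats(m.astype(np.uint8))
for i in range(1,k):
    if S[i,4]>200:
        P=w[L==i];print(C[i].round(),S[i,4],np.hstack(cv2.minEnclosingCircle(P[:,:2].astype(np.float32))).round(),np.median(p["frame"][L==i],0))
```

```text
[282. 207.] 1942 [ 353. -307.   18.] [  0. 207. 255.]
[512. 210.] 2370 [ 517. -308.   19.] [255. 170.  62.]
```

The orange can shows at (282,207), overexposed to yellow, which puts it at (353,-307) mm. I'll grasp it there.

{"method": "servo_tool", "body": {
  "deltas": [
    [[1,-2,10],[0,0,0]],
    [[1,-2,40],[0,0,0]],
    [[1,-2,70],[0,0,0]],
    [[1,-2,95],[0,0,0]],
    [[1,-2,106],[0,0,0]]
  ]
}}

```text
t: 6.92
ee_pos: [353.2, -306.0, 24.6]
orientation: [-2.218, -2.221, 0.0]
ft_force: [-0.8, 0.2, 0.0]
width: 87.5
grasp_force: 0.0
```

{"method": "servo_tool", "body": {
  "deltas": [
    [[0,0,0],[0,0,0]],
    [[0,0,0],[0,0,0]],
    [[0,0,0],[0,0,0]],
    [[0,0,0],[0,0,0]],
    [[0,0,0],[0,0,0]]
  ],
  "grip": 1
}}

```text
t: 7.33
ee_pos: [353.9, -307.6, 28.4]
orientation: [2.22, 2.22, 0.0]
ft_force: [-0.0, -0.5, -0.4]
width: 58.4
grasp_force: 0.0
```

{"method": "servo_tool", "body": {
  "deltas": [
    [[0,0,0],[0,0,0]],
    [[0,0,0],[0,0,0]],
    [[0,0,0],[0,0,0]],
    [[0,0,0],[0,0,0]],
    [[0,0,0],[0,0,0]]
  ]
}}

```text
t: 7.75
ee_pos: [353.2, -307.2, 27.7]
orientation: [2.221, 2.221, 0.0]
ft_force: [-0.9, 1.1, 4.0]
width: 35.1
grasp_force: 30.0
```

{"method": "servo_tool", "body": {
  "deltas": [
    [[0,0,-10],[0,0,0]],
    [[0,0,-35],[0,0,0]],
    [[0,0,-70],[0,0,0]],
    [[0,0,-100],[0,0,0]],
    [[20,5,-115],[0,0,0]]
  ]
}}

```text
t: 8.17
ee_pos: [359.5, -290.0, 146.4]
orientation: [2.219, 2.215, -0.0]
ft_force: [0.3, 0.3, -0.6]
width: 35.0
grasp_force: 30.0
```

{"method": "servo_tool", "body": {
  "deltas": [
    [[25,6,0],[0,0,0]],
    [[63,16,0],[0,0,0]],
    [[102,27,0],[0,0,0]],
    [[140,37,0],[0,0,0]],
    [[179,47,0],[0,0,0]]
  ]
}}

```text
t: 8.58
ee_pos: [404.9, -106.4, 143.1]
orientation: [2.222, 2.22, 0.0]
ft_force: [0.9, -0.3, -0.5]
width: 35.3
grasp_force: 30.0
```

{"method": "servo_tool", "body": {
  "deltas": [
    [[38,10,0],[0,0,0]],
    [[77,20,0],[0,0,0]],
    [[115,30,0],[0,0,0]],
    [[154,40,0],[0,0,0]],
    [[193,51,0],[0,0,0]]
  ]
}}

```text
t: 9.0
ee_pos: [455.6, 87.0, 143.0]
orientation: [2.221, 2.222, -0.0]
ft_force: [0.4, -0.5, -0.9]
width: 35.3
grasp_force: 30.0
```

{"method": "servo_tool", "body": {
  "deltas": [
    [[38,10,0],[0,0,0]],
    [[77,20,0],[0,0,0]],
    [[115,30,0],[0,0,0]],
    [[154,40,0],[0,0,0]],
    [[193,51,0],[0,0,0]]
  ]
}}

```text
t: 9.42
ee_pos: [506.6, 280.0, 142.9]
orientation: [-2.221, -2.222, 0.001]
ft_force: [1.1, -0.6, -1.0]
width: 35.4
grasp_force: 30.0
```

{"method": "servo_tool", "body": {
  "deltas": [
    [[35,10,0],[0,0,0]],
    [[65,16,0],[0,0,0]],
    [[84,21,0],[0,0,0]],
    [[84,21,20],[0,0,0]],
    [[84,21,45],[0,0,0]]
  ]
}}

```text
t: 9.83
ee_pos: [529.4, 364.6, 99.3]
orientation: [2.219, 2.223, 0.007]
ft_force: [-0.0, -0.1, -0.7]
width: 35.3
grasp_force: 30.0
```

{"method": "servo_tool", "body": {
  "deltas": [
    [[0,0,20],[0,0,0]],
    [[0,0,40],[0,0,0]],
    [[0,0,50],[0,0,0]],
    [[0,0,50],[0,0,0]],
    [[0,0,50],[0,0,0]]
  ]
}}

```text
t: 10.25
ee_pos: [527.9, 361.9, 47.6]
orientation: [-2.221, -2.221, 0.001]
ft_force: [0.5, 0.4, -0.7]
width: 35.2
grasp_force: 30.0
```

Run:
```python
from h import *
p=get_image("wrist");o=ctrl.get_obs();print(o["ee_pos"].round(1),o["width"])
cv2.imwrite("pics/w2.png",p["frame"])
```

```text
[528.5 362.3  48.4] 35.15100207431767
```

View pics/w2.png

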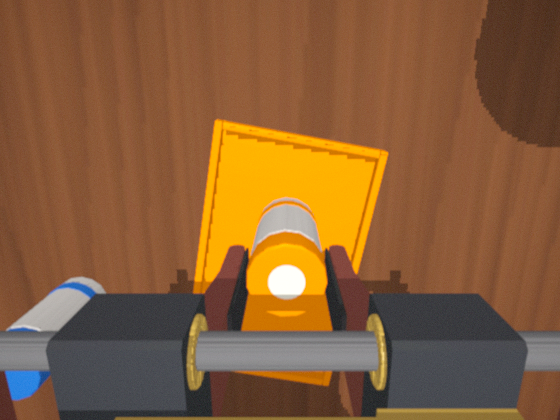

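The orange can is over the middle of its tray (lid at (287,283), tray edges at columns ~200-375). I'll lower, release and go to the plain blue can.

{"method": "servo_tool", "body": {
  "deltas": [
    [[0,0,4],[0,0,0]],
    [[0,0,8],[0,0,0]],
    [[0,0,12],[0,0,0]],
    [[0,0,14],[0,0,0]],
    [[0,0,14],[0,0,0]]
  ]
}}

```text
t: 10.72
ee_pos: [527.6, 361.8, 32.9]
orientation: [-2.221, -2.221, 0.001]
ft_force: [1.2, 0.4, -0.6]
width: 35.1
grasp_force: 30.0
```

{"method": "servo_tool", "body": {
  "deltas": [
    [[0,0,0],[0,0,0]],
    [[0,0,0],[0,0,0]],
    [[0,0,0],[0,0,0]],
    [[0,0,0],[0,0,0]],
    [[0,0,0],[0,0,0]]
  ],
  "grip": -1
}}

```text
t: 11.13
ee_pos: [528.1, 362.1, 33.5]
orientation: [2.221, 2.221, 0.0]
ft_force: [-0.3, 0.4, -0.1]
width: 65.5
grasp_force: 0.0
```

{"method": "servo_tool", "body": {
  "deltas": [
    [[0,0,-15],[0,0,0]],
    [[0,0,-45],[0,0,0]],
    [[0,0,-80],[0,0,0]],
    [[-10,-24,-102],[0,0,0]],
    [[-24,-56,-106],[0,0,0]]
  ]
}}

```text
t: 11.55
ee_pos: [475.9, 340.5, 144.0]
orientation: [2.221, 2.219, 0.015]
ft_force: [0.6, 0.7, 0.3]
width: 87.8
grasp_force: 0.0
```

{"method": "servo_tool", "body": {
  "deltas": [
    [[-15,-35,0],[0,0,0]],
    [[-30,-70,0],[0,0,0]],
    [[-42,-92,0],[0,0,0]],
    [[-42,-92,4],[0,0,0]],
    [[-42,-92,4],[0,0,0]]
  ]
}}

```text
t: 11.97
ee_pos: [379.2, 295.7, 135.4]
orientation: [2.221, 2.222, 0.0]
ft_force: [0.2, -0.1, -0.6]
width: 87.9
grasp_force: 0.0
```

```bash
cat > top.py <<'E'
from h import *
o=ctrl.get_obs();p=get_image("wrist");w=cloud(p);z=w[...,2]
m=(z>72)&(z<92);k,L,S,C=cv2.connectedComponentsWithStats(m.astype(np.uint8))
for i in range(1,k):
    if S[i,4]>200:
        P=w[L==i];print(C[i].round(),S[i,4],np.hstack(cv2.minEnclosingCircle(P[:,:2].astype(np.float32))).round(),"z %.0f"%np.median(P[:,2]),np.median(p["frame"][L==i],0))
print(o["ee_pos"].round(1),o["t"])
E
python3 top.py
```

```text
[510. 114.] 2756 [528. 362.  18.] z 84 [  0. 172. 255.]
[285. 206.] 1920 [378. 298.  18.] z 80 [243. 151.  53.]
[379.2 295.7 135.4] 11.9667
```

{"method": "servo_tool", "body": {
  "deltas": [
    [[1,-2,10],[0,0,0]],
    [[1,-2,40],[0,0,0]],
    [[1,-2,70],[0,0,0]],
    [[1,-2,97],[0,0,0]],
    [[1,-2,108],[0,0,0]]
  ]
}}

```text
t: 12.43
ee_pos: [377.2, 296.3, 23.8]
orientation: [-2.221, -2.221, 0.006]
ft_force: [-0.5, -0.3, -0.9]
width: 87.6
grasp_force: 0.0
```

{"method": "servo_tool", "body": {
  "deltas": [
    [[0,0,0],[0,0,0]],
    [[0,0,0],[0,0,0]],
    [[0,0,0],[0,0,0]],
    [[0,0,0],[0,0,0]],
    [[0,0,0],[0,0,0]]
  ],
  "grip": 1
}}

```text
t: 12.85
ee_pos: [378.9, 297.7, 28.6]
orientation: [2.221, 2.221, 0.004]
ft_force: [0.9, -0.4, 0.1]
width: 58.0
grasp_force: 0.0
```

{"method": "servo_tool", "body": {
  "deltas": [
    [[0,0,0],[0,0,0]],
    [[0,0,0],[0,0,0]],
    [[0,0,0],[0,0,0]],
    [[0,0,0],[0,0,0]],
    [[0,0,0],[0,0,0]]
  ]
}}

```text
t: 13.27
ee_pos: [378.2, 297.2, 27.7]
orientation: [2.221, 2.221, 0.001]
ft_force: [-0.7, -1.3, 5.1]
width: 35.7
grasp_force: 30.0
```

{"method": "servo_tool", "body": {
  "deltas": [
    [[0,0,-10],[0,0,0]],
    [[0,0,-35],[0,0,0]],
    [[0,0,-70],[0,0,0]],
    [[0,0,-100],[0,0,0]],
    [[-20,5,-115],[0,0,0]]
  ]
}}

```text
t: 13.68
ee_pos: [384.5, 279.8, 146.3]
orientation: [2.219, 2.223, 0.009]
ft_force: [0.5, -0.1, -0.4]
width: 35.3
grasp_force: 30.0
```

{"method": "servo_tool", "body": {
  "deltas": [
    [[-25,5,0],[0,0,0]],
    [[-64,12,0],[0,0,0]],
    [[-103,20,0],[0,0,0]],
    [[-142,27,0],[0,0,0]],
    [[-182,35,0],[0,0,0]]
  ]
}}

```text
t: 14.1
ee_pos: [417.6, 93.4, 143.0]
orientation: [2.22, 2.222, 0.0]
ft_force: [0.7, 0.8, -0.4]
width: 35.3
grasp_force: 30.0
```

{"method": "servo_tool", "body": {
  "deltas": [
    [[-39,7,0],[0,0,0]],
    [[-78,15,0],[0,0,0]],
    [[-117,22,0],[0,0,0]],
    [[-156,30,0],[0,0,0]],
    [[-196,37,0],[0,0,0]]
  ]
}}

```text
t: 14.52
ee_pos: [454.8, -102.9, 143.0]
orientation: [2.221, 2.221, 0.0]
ft_force: [1.0, 0.1, -1.0]
width: 35.4
grasp_force: 30.0
```

{"method": "servo_tool", "body": {
  "deltas": [
    [[-39,7,0],[0,0,0]],
    [[-78,15,0],[0,0,0]],
    [[-117,22,0],[0,0,0]],
    [[-156,30,0],[0,0,0]],
    [[-196,37,0],[0,0,0]]
  ]
}}

```text
t: 14.93
ee_pos: [491.7, -298.8, 142.8]
orientation: [-2.222, -2.221, -0.0]
ft_force: [1.5, -0.0, -0.8]
width: 35.3
grasp_force: 30.0
```

{"method": "servo_tool", "body": {
  "deltas": [
    [[-39,7,0],[0,0,0]],
    [[-70,14,0],[0,0,0]],
    [[-87,18,0],[0,0,0]],
    [[-87,18,0],[0,0,0]],
    [[-87,18,20],[0,0,0]]
  ]
}}

```text
t: 15.35
ee_pos: [511.7, -386.1, 125.6]
orientation: [2.219, 2.216, 0.001]
ft_force: [1.6, 1.2, 0.3]
width: 35.3
grasp_force: 30.0
```

{"method": "servo_tool", "body": {
  "deltas": [
    [[0,0,20],[0,0,0]],
    [[0,0,45],[0,0,0]],
    [[0,0,65],[0,0,0]],
    [[0,0,75],[0,0,0]],
    [[0,0,75],[0,0,0]]
  ]
}}

```text
t: 15.77
ee_pos: [508.2, -381.7, 45.2]
orientation: [-2.217, -2.218, 0.001]
ft_force: [-0.3, 0.3, -1.0]
width: 34.9
grasp_force: 30.0
```

Run:
```python
from h import *
p=get_image("wrist");o=ctrl.get_obs();print(o["ee_pos"].round(1),o["width"])
cv2.imwrite("pics/w3.png",p["frame"])
```

```text
[ 509.3 -382.7   46.8] 35.02256665939158
```

View pics/w3.png

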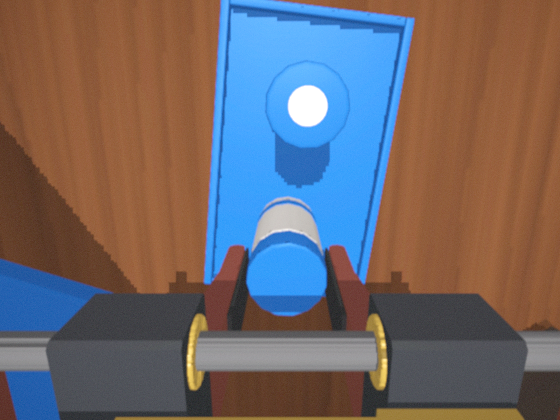

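The blue can sits over the near part of the tray; the tray end at about row 280 is roughly 50 mm behind its foot, as planned. The spotted one stands at (308,105). I'll lower, release and go on to orange B.

{"method": "servo_tool", "body": {
  "deltas": [
    [[0,0,4],[0,0,0]],
    [[0,0,8],[0,0,0]],
    [[0,0,12],[0,0,0]],
    [[0,0,14],[0,0,0]],
    [[0,0,14],[0,0,0]]
  ]
}}

```text
t: 16.23
ee_pos: [509.8, -383.9, 33.2]
orientation: [-2.221, -2.221, 0.0]
ft_force: [-0.9, -0.8, -0.5]
width: 35.2
grasp_force: 30.0
```

{"method": "servo_tool", "body": {
  "deltas": [
    [[0,0,0],[0,0,0]],
    [[0,0,0],[0,0,0]],
    [[0,0,0],[0,0,0]],
    [[0,0,0],[0,0,0]],
    [[0,0,0],[0,0,0]]
  ],
  "grip": -1
}}

```text
t: 16.65
ee_pos: [510.1, -384.1, 33.6]
orientation: [2.221, 2.221, 0.0]
ft_force: [0.5, 0.6, 0.7]
width: 65.2
grasp_force: 0.0
```

{"method": "servo_tool", "body": {
  "deltas": [
    [[0,0,-15],[0,0,0]],
    [[0,0,-45],[0,0,0]],
    [[0,0,-80],[0,0,0]],
    [[0,0,-110],[0,0,0]],
    [[20,-7,-115],[0,0,0]]
  ]
}}

```text
t: 17.07
ee_pos: [507.0, -368.5, 154.5]
orientation: [2.215, 2.212, 0.002]
ft_force: [1.9, 0.7, -0.1]
width: 87.4
grasp_force: 0.0
```

{"method": "servo_tool", "body": {
  "deltas": [
    [[38,-12,0],[0,0,0]],
    [[76,-25,0],[0,0,0]],
    [[114,-38,0],[0,0,0]],
    [[152,-51,0],[0,0,0]],
    [[186,-62,0],[0,0,0]]
  ]
}}

```text
t: 17.48
ee_pos: [439.6, -176.1, 148.4]
orientation: [-2.222, -2.221, -0.0]
ft_force: [0.9, 0.2, 0.1]
width: 87.7
grasp_force: 0.0
```

{"method": "servo_tool", "body": {
  "deltas": [
    [[25,-8,0],[0,0,0]],
    [[36,-13,5],[0,0,0]],
    [[36,-13,12],[0,0,0]],
    [[36,-13,12],[0,0,0]],
    [[36,-13,12],[0,0,0]]
  ]
}}

```text
t: 17.9
ee_pos: [428.6, -143.0, 136.0]
orientation: [2.222, 2.221, -0.0]
ft_force: [0.1, -0.4, 0.1]
width: 88.3
grasp_force: 0.0
```

```bash
python3 top.py
```

```text
[283. 205.] 1913 [ 426. -140.   18.] z 80 [  0. 200. 255.]
[516. 238.] 1005 [ 606. -167.   31.] z 75 [227. 230. 230.]
[392. 397.] 1526 [ 517. -307.   18.] z 84 [254. 160.  56.]
[ 428.6 -143.   136. ] 17.9
```

{"method": "servo_tool", "body": {
  "deltas": [
    [[2,-2,10],[0,0,0]],
    [[2,-2,40],[0,0,0]],
    [[2,-2,70],[0,0,0]],
    [[2,-2,97],[0,0,0]],
    [[2,-2,108],[0,0,0]]
  ]
}}

```text
t: 18.37
ee_pos: [425.0, -140.7, 25.5]
orientation: [-2.221, -2.218, 0.002]
ft_force: [-1.5, 0.2, 0.2]
width: 88.1
grasp_force: 0.0
```

{"method": "servo_tool", "body": {
  "deltas": [
    [[0,0,0],[0,0,0]],
    [[0,0,0],[0,0,0]],
    [[0,0,0],[0,0,0]],
    [[0,0,0],[0,0,0]],
    [[0,0,0],[0,0,0]]
  ],
  "grip": 1
}}

```text
t: 18.78
ee_pos: [427.0, -140.5, 29.4]
orientation: [2.22, 2.22, 0.002]
ft_force: [-0.1, 0.7, 0.6]
width: 57.9
grasp_force: 0.0
```

{"method": "servo_tool", "body": {
  "deltas": [
    [[0,0,0],[0,0,0]],
    [[0,0,0],[0,0,0]],
    [[0,0,0],[0,0,0]],
    [[0,0,0],[0,0,0]],
    [[0,0,0],[0,0,0]]
  ]
}}

```text
t: 19.2
ee_pos: [426.2, -140.0, 28.7]
orientation: [2.221, 2.221, 0.0]
ft_force: [-0.8, 0.0, 6.0]
width: 35.0
grasp_force: 30.0
```

{"method": "servo_tool", "body": {
  "deltas": [
    [[0,0,-10],[0,0,0]],
    [[0,0,-35],[0,0,0]],
    [[0,0,-70],[0,0,0]],
    [[0,0,-100],[0,0,0]],
    [[20,5,-115],[0,0,0]]
  ]
}}

```text
t: 19.62
ee_pos: [432.2, -121.8, 147.1]
orientation: [2.221, 2.216, 0.002]
ft_force: [2.0, 0.3, -0.9]
width: 35.3
grasp_force: 30.0
```

{"method": "servo_tool", "body": {
  "deltas": [
    [[25,5,0],[0,0,0]],
    [[64,13,0],[0,0,0]],
    [[103,21,0],[0,0,0]],
    [[142,29,0],[0,0,0]],
    [[182,37,0],[0,0,0]]
  ]
}}

```text
t: 20.03
ee_pos: [467.8, 63.7, 144.1]
orientation: [2.222, 2.221, 0.0]
ft_force: [0.7, 0.2, -0.2]
width: 35.0
grasp_force: 30.0
```

{"method": "servo_tool", "body": {
  "deltas": [
    [[39,8,0],[0,0,0]],
    [[78,16,0],[0,0,0]],
    [[117,24,0],[0,0,0]],
    [[156,32,0],[0,0,0]],
    [[195,40,0],[0,0,0]]
  ]
}}

```text
t: 20.45
ee_pos: [507.6, 259.0, 143.9]
orientation: [-2.221, -2.222, 0.0]
ft_force: [0.2, 0.1, -0.9]
width: 35.1
grasp_force: 30.0
```

{"method": "servo_tool", "body": {
  "deltas": [
    [[22,5,0],[0,0,0]],
    [[31,7,0],[0,0,0]],
    [[31,7,5],[0,0,0]],
    [[31,7,25],[0,0,0]],
    [[31,7,50],[0,0,0]]
  ]
}}

```text
t: 20.87
ee_pos: [515.7, 287.3, 94.3]
orientation: [2.221, 2.22, 0.004]
ft_force: [0.6, 0.2, -0.6]
width: 35.4
grasp_force: 30.0
```

{"method": "servo_tool", "body": {
  "deltas": [
    [[0,0,20],[0,0,0]],
    [[0,0,37],[0,0,0]],
    [[0,0,46],[0,0,0]],
    [[0,0,46],[0,0,0]],
    [[0,0,46],[0,0,0]]
  ]
}}

```text
t: 21.28
ee_pos: [514.8, 286.9, 47.4]
orientation: [-2.222, -2.22, 0.002]
ft_force: [-0.1, -0.5, -0.3]
width: 35.7
grasp_force: 30.0
```

Run:
```python
from h import *
p=get_image("wrist");o=ctrl.get_obs();print(o["ee_pos"].round(1),o["width"])
cv2.imwrite("pics/w4.png",p["frame"])
```

```text
[515.4 287.5  48.1] 34.99286522276547
```

View pics/w4.png

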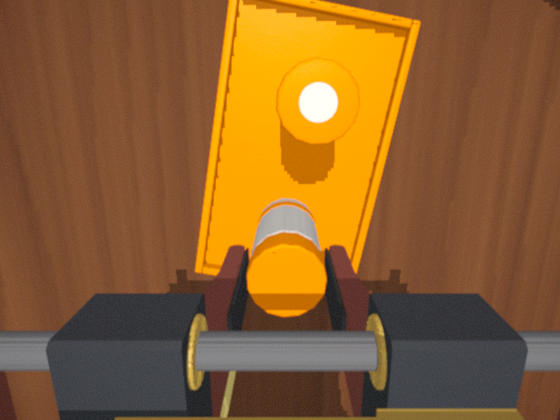

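The orange can is over its tray, the tray end at row ~272 is just behind its foot, and the other orange can stands at (318,102). I'll lower, release, then turn toward the scoop.

{"method": "servo_tool", "body": {
  "deltas": [
    [[2,0,4],[0,0,0]],
    [[3,0,8],[0,0,0]],
    [[3,0,12],[0,0,0]],
    [[3,0,14],[0,0,0]],
    [[3,0,14],[0,0,0]]
  ]
}}

```text
t: 21.75
ee_pos: [514.6, 290.9, 32.9]
orientation: [-2.221, -2.222, 0.001]
ft_force: [-0.5, 0.2, -0.6]
width: 35.1
grasp_force: 30.0
```

{"method": "servo_tool", "body": {
  "deltas": [
    [[0,0,0],[0,0,0]],
    [[0,0,0],[0,0,0]],
    [[0,0,0],[0,0,0]],
    [[0,0,0],[0,0,0]],
    [[0,0,0],[0,0,0]]
  ],
  "grip": -1
}}

```text
t: 22.17
ee_pos: [515.1, 291.1, 33.5]
orientation: [2.221, 2.221, 0.0]
ft_force: [-0.6, -1.1, 0.4]
width: 65.1
grasp_force: 0.0
```

{"method": "servo_tool", "body": {
  "deltas": [
    [[0,0,-15],[0,0,0]],
    [[0,0,-45],[0,0,0]],
    [[0,0,-80],[0,0,0]],
    [[0,0,-108],[0,0,0]],
    [[-12,-5,-110],[0,0,0]]
  ]
}}

```text
t: 22.58
ee_pos: [514.1, 282.0, 149.2]
orientation: [2.218, 2.22, 0.016]
ft_force: [-0.0, 0.8, 0.3]
width: 87.6
grasp_force: 0.0
```

{"method": "servo_tool", "body": {
  "deltas": [
    [[-30,-12,0],[0,0,-0.1]],
    [[-60,-26,0],[0,0,-0.22]],
    [[-90,-40,0],[0,0,-0.34]],
    [[-115,-52,0],[0,0,-0.46]],
    [[-119,-55,0],[0,0,-0.56]]
  ]
}}

```text
t: 23.0
ee_pos: [451.7, 156.5, 142.6]
orientation: [-1.514, -2.751, 0.005]
ft_force: [-0.2, 0.2, 0.3]
width: 88.0
grasp_force: 0.0
```

{"method": "servo_tool", "body": {
  "deltas": [
    [[0,0,0],[0,0,-0.12]],
    [[0,0,0],[0,0,-0.24]],
    [[0,0,5],[0,0,-0.36]],
    [[0,0,5],[0,0,-0.48]],
    [[0,0,5],[0,0,-0.55]]
  ]
}}

```text
t: 23.42
ee_pos: [454.3, 159.5, 137.8]
orientation: [-0.708, -3.06, 0.001]
ft_force: [-0.5, 0.3, 0.3]
width: 87.7
grasp_force: 0.0
```

```bash
cat > scoop.py <<'E'
from h import *
from scipy.spatial.transform import Rotation as R
o=ctrl.get_obs();p=get_image("wrist");w=cloud(p);z=w[...,2]
T=o["ee_pos"];near=(z>33)&(z<46)&(np.hypot(w[...,0]-430,w[...,1]-172)<95)
P=w[near][:,:2];cv2.imwrite("pics/sc.png",p["frame"])
# principal axis, then refine: handle points = far from the bowl end
b=np.array([456,159.])
for _ in range(6):
    ring=P[np.hypot(*(P-b).T)<26];b=np.array(cv2.minEnclosingCircle(ring.astype(np.float32))[0])
H=P[(np.hypot(*(P-b).T)>32)];d=H.mean(0)-b
vx=cv2.fitLine(H.astype(np.float32),cv2.DIST_L2,0,.01,.01).ravel()
print("n",len(P),"bowl",b.round(1),"dir",np.degrees(np.arctan2(d[1],d[0])).round(1),"line",np.degrees(np.arctan2(vx[1],vx[0])).round(1),"end",np.hypot(*(H-b).T).max().round(1))
M=R.from_rotvec(o["orientation"]).as_matrix();print("tool y yaw",np.degrees(np.arctan2(M[1,1],M[0,1])).round(1),T.round(1),o["t"])
print("bowl in tool",(M.T@(np.array([*b,T[2]])-T)).round(1))
E
python3 scoop.py
```

```text
n 2375 bowl [448.7 163.9] dir 154.6 line -25.3 end 92.6
tool y yaw 63.9 [454.3 159.5 137.8] 23.4167
bowl in tool [7.  1.4 0. ]
```

View pics/sc.png

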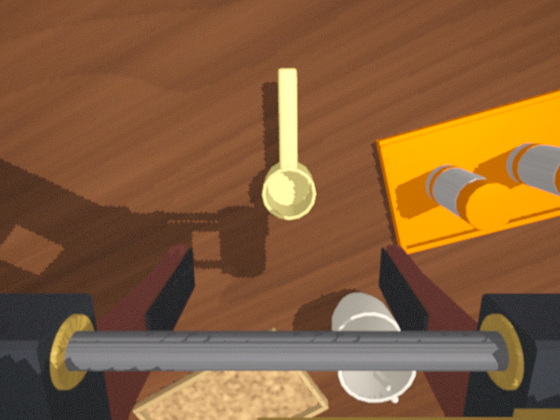

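The bowl is centred between the fingers at (289,190), with the handle pointing up the image. The circle fit is biased about 4 mm toward the handle, so I'll shift 2-3 mm and descend.

{"method": "servo_tool", "body": {
  "deltas": [
    [[2,1.5,15],[0,0,0]],
    [[2,1.5,50],[0,0,0]],
    [[2,1.5,90],[0,0,0]],
    [[2,1.5,117],[0,0,0]],
    [[2,1.5,127],[0,0,0]]
  ]
}}

```text
t: 23.88
ee_pos: [451.1, 161.2, 8.0]
orientation: [-0.719, -3.053, 0.005]
ft_force: [0.3, -0.5, -0.6]
width: 87.8
grasp_force: 0.0
```

{"method": "servo_tool", "body": {
  "deltas": [
    [[0,0,0],[0,0,0]],
    [[0,0,0],[0,0,0]],
    [[0,0,0],[0,0,0]],
    [[0,0,0],[0,0,0]],
    [[0,0,0],[0,0,0]]
  ],
  "grip": 1
}}

```text
t: 24.3
ee_pos: [455.0, 162.6, 12.8]
orientation: [0.717, 3.056, 0.002]
ft_force: [-0.1, -0.9, 0.4]
width: 58.4
grasp_force: 0.0
```

{"method": "servo_tool", "body": {
  "deltas": [
    [[0,0,0],[0,0,0]],
    [[0,0,0],[0,0,0]],
    [[0,0,0],[0,0,0]],
    [[0,0,0],[0,0,0]],
    [[0,0,0],[0,0,0]]
  ]
}}

```text
t: 24.72
ee_pos: [453.9, 162.3, 11.4]
orientation: [0.717, 3.059, 0.0]
ft_force: [-0.8, -1.0, -0.1]
width: 24.7
grasp_force: 0.0
```

{"method": "servo_tool", "body": {
  "deltas": [
    [[0,0,-10],[0,0,0]],
    [[0,0,-35],[0,0,0]],
    [[0,0,-70],[0,0,0]],
    [[0,0,-100],[0,0,0]],
    [[0,0,-125],[0,0,0]]
  ]
}}

```text
t: 25.13
ee_pos: [454.1, 162.3, 139.0]
orientation: [0.717, 3.057, 0.001]
ft_force: [-0.3, -0.0, -0.3]
width: 0.6
grasp_force: 0.0
```

Run:
```python
from h import *
p=get_image("wrist");o=ctrl.get_obs();print(o["ee_pos"].round(1),o["orientation"].round(3),o["width"])
w=cloud(p);z=w[...,2];h=o["ee_pos"][2]
cv2.imwrite("pics/w5.png",p["frame"])
```

```text
[456.8 163.3 143. ] [0.716 3.052 0.006] 0.23803256697552583
```

View pics/w5.png

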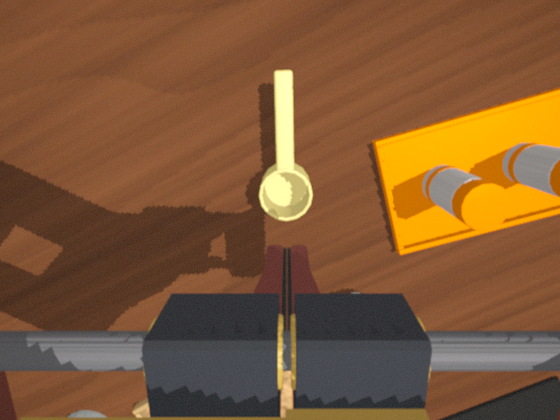

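The gripper closed on nothing. The scoop still stands upright at (286,192). I'll measure again, using its end and lateral profile.

```bash
cat > sc2.py <<'E'
from h import *
import sys
for n in sys.argv[1:]:
    p=get_image(n);w=cloud(p);z=w[...,2];hsv=cv2.cvtColor(p["frame"],cv2.COLOR_BGR2HSV)
    m=(z>5)&(z<48)&(np.hypot(w[...,0]-430,w[...,1]-172)<110)&(hsv[...,0]>18)&(hsv[...,0]<40)
    P=w[m];T=P[P[:,2]>34];print(n,len(P),"z hist",np.histogram(P[:,2],[5,15,25,33,36,39,42,48])[0])
    A=cv2.minAreaRect(T[:,:2].astype(np.float32));print(np.round(A[0]),np.round(A[1]),round(A[2],1))
    a=np.deg2rad(154.);e=np.array([np.cos(a),np.sin(a)]);g=np.array([-e[1],e[0]])
    s=T[:,:2]@e;l=T[:,:2]@g;s0=s.min()
    for b in range(0,121,10):
        q=(s>=s0+b)&(s<s0+b+10)
        if q.any(): print(b,q.sum(),(l[q].min()).round(1),(l[q].max()).round(1),"z",np.median(T[q,2]).round())
    q=s<s0+44;lc=(l[q].min()+l[q].max())/2;print("len",(s.max()-s0).round(1),"bowl from near end",((s0+22)*e+lc*g).round(1),"from far",((s.max()-97)*e+lc*g).round(1))
E
python3 sc2.py wrist side; python3 -c "
from h import *
o=ctrl.get_obs();print(o['ee_pos'],o['orientation'],o['t'])"
```

```text
wrist 3650 z hist [ 953  196  175   66  935 1325    0]
[419. 179.] [ 43. 118.] 63.1
0 206 -361.3 -326.0 z 40.0
10 96 -365.5 -322.9 z 40.0
20 75 -365.5 -323.0 z 40.0
30 124 -364.0 -324.9 z 40.0
40 227 -354.8 -333.3 z 39.0
50 224 -350.6 -336.8 z 39.0
60 214 -350.6 -336.9 z 39.0
70 212 -349.9 -337.1 z 39.0
80 244 -349.9 -336.4 z 39.0
90 240 -350.0 -336.6 z 39.0
100 249 -350.0 -336.0 z 39.0
110 200 -349.2 -336.1 z 39.0
len 118.1 bowl from near end [452.1 162.5] from far [452.9 162.1]
side 542 z hist [107  81  59  33  88 121  53]
[424. 181.] [ 45. 117.] 53.9
0 32 -360.2 -327.6 z 38.0
10 21 -364.2 -321.6 z 40.0
20 20 -364.9 -319.9 z 39.0
30 16 -362.5 -324.9 z 39.0
40 28 -358.0 -332.7 z 41.0
50 25 -349.5 -335.9 z 40.0
60 21 -349.4 -336.0 z 40.0
70 24 -349.5 -334.7 z 39.0
80 25 -350.0 -335.0 z 39.0
90 23 -348.7 -335.0 z 39.0
100 26 -348.5 -334.9 z 40.0
110 22 -348.2 -336.1 z 40.0
len 119.2 bowl from near end [453.7 159.7] from far [453.6 159.7]
[455.34226968 162.74095682 138.79354836] [0.71648255 3.05445969 0.0040366 ] 25.2833
```

The scoop hasn't moved: bowl at (452.5,162.3), handle at 154°, and the fingers were aligned with it. So they went past or through the thin bowl wall at full closing force. I'll retry lower on the bowl, with a staged closure and a look at the width.

{"method": "servo_tool", "body": {
  "deltas": [
    [[0,0,0],[0,0,0]],
    [[0,0,10],[0,0,0]],
    [[0,0,20],[0,0,0]],
    [[0,0,30],[0,0,0]],
    [[0,0,40],[0,0,0]]
  ],
  "grip": -1
}}

```text
t: 25.7
ee_pos: [452.7, 161.9, 94.1]
orientation: [-0.717, -3.056, 0.002]
ft_force: [0.4, 0.7, 0.3]
width: 30.1
grasp_force: 0.0
```

{"method": "servo_tool", "body": {
  "deltas": [
    [[0,0,5],[0,0,0]],
    [[0,0,10],[0,0,0]],
    [[0,0,20],[0,0,0]],
    [[0,0,25],[0,0,0]],
    [[0,0,25],[0,0,0]]
  ]
}}

```text
t: 26.12
ee_pos: [453.1, 162.0, 70.1]
orientation: [-0.717, -3.057, 0.002]
ft_force: [-0.1, -0.8, 0.2]
width: 63.9
grasp_force: 0.0
```

{"method": "servo_tool", "body": {
  "deltas": [
    [[0,0,0],[0,0,0]],
    [[0,0,0],[0,0,0]],
    [[0,0,0],[0,0,0]],
    [[0,0,0],[0,0,0]],
    [[0,0,0],[0,0,0]]
  ]
}}

```text
t: 26.53
ee_pos: [454.1, 162.4, 71.8]
orientation: [0.717, 3.058, 0.001]
ft_force: [0.2, -1.0, -0.1]
width: 87.8
grasp_force: 0.0
```

{"method": "servo_tool", "body": {
  "deltas": [
    [[0,0,15],[0,0,0]],
    [[0,0,35],[0,0,0]],
    [[0,0,52],[0,0,0]],
    [[0,0,62],[0,0,0]],
    [[0,0,66],[0,0,0]]
  ]
}}

```text
t: 26.95
ee_pos: [453.0, 162.0, 4.2]
orientation: [-0.717, -3.057, 0.002]
ft_force: [0.2, -1.0, 0.3]
width: 87.6
grasp_force: 0.0
```

{"method": "servo_tool", "body": {
  "deltas": [
    [[0,0,0],[0,0,0]],
    [[0,0,0],[0,0,0]],
    [[0,0,0],[0,0,0]],
    [[0,0,0],[0,0,0]],
    [[0,0,0],[0,0,0]]
  ],
  "grip": -0.1
}}

```text
t: 27.37
ee_pos: [454.4, 162.4, 6.1]
orientation: [0.717, 3.057, 0.001]
ft_force: [-0.0, -0.4, -0.8]
width: 57.8
grasp_force: 0.0
```

Run:
```python
from h import *
p=get_image("wrist");o=ctrl.get_obs();print(o["ee_pos"].round(1),o["orientation"].round(3),o["width"],o["grasp_force"],o["t"])
cv2.imwrite("pics/w6.png",p["frame"])
```

```text
[454.3 162.4   5.9] [7.170e-01 3.058e+00 1.000e-03] 53.91345559732226 0.0 27.4167
```

View pics/w6.png

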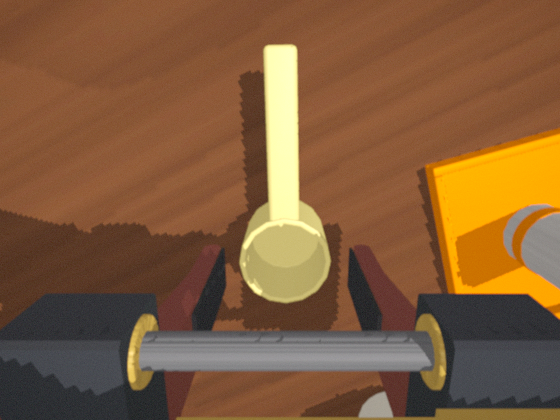

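The bowl at (285,260) sits squarely between the pads (columns 220-355). I'll close to just under its 44 mm width.

{"method": "servo_tool", "body": {
  "deltas": [
    [[0,0,0],[0,0,0]],
    [[0,0,0],[0,0,0]],
    [[0,0,0],[0,0,0]],
    [[0,0,0],[0,0,0]],
    [[0,0,0],[0,0,0]]
  ],
  "grip": 0.06
}}

```text
t: 27.83
ee_pos: [453.8, 162.2, 5.4]
orientation: [-0.717, -3.058, 0.0]
ft_force: [0.7, 0.1, 0.8]
width: 41.1
grasp_force: 0.0
```

Run:
```python
from h import *
p=get_image("wrist");o=ctrl.get_obs();print(o["ee_pos"].round(1),o["width"],o["grasp_force"],o["t"])
cv2.imwrite("pics/w7.png",p["frame"][150:])
```

```text
[453.8 162.2   5.4] 41.055543036815436 0.0 27.8833
```

View pics/w7.png

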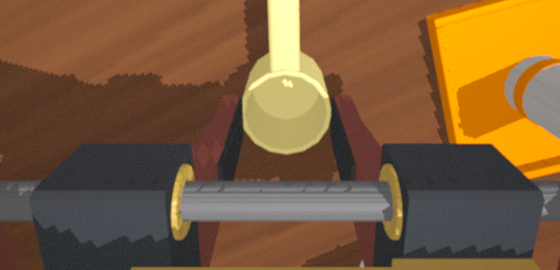

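{"method": "servo_tool", "body": {
  "deltas": [
    [[0,0,0],[0,0,0]],
    [[0,0,0],[0,0,0]],
    [[0,0,0],[0,0,0]],
    [[0,0,0],[0,0,0]]
  ],
  "grip": 0.2
}}

```text
t: 28.22
ee_pos: [453.8, 162.3, 5.4]
orientation: [-0.717, -3.059, 0.0]
ft_force: [0.5, -0.6, -0.1]
width: 35.2
grasp_force: 0.0
```

```bash
python3 sc2.py wrist | tail -1;  python3 - <<'E'
from h import *
p=get_image("wrist");o=ctrl.get_obs();print(o["ee_pos"].round(1),o["width"],o["grasp_force"],o["t"])
w=cloud(p);f=p["frame"];f=np.hstack([f[150:],])
cv2.imwrite("pics/w8.png",cv2.resize(f[60:,180:400],None,fx=2.5,fy=2.5))
E
```

```text
len 119.1 bowl from near end [452.7 162.4] from far [452.6 162.4]
[453.9 162.3   5.4] 35.10372658904569 0.0 28.3167
```

View pics/w8.png

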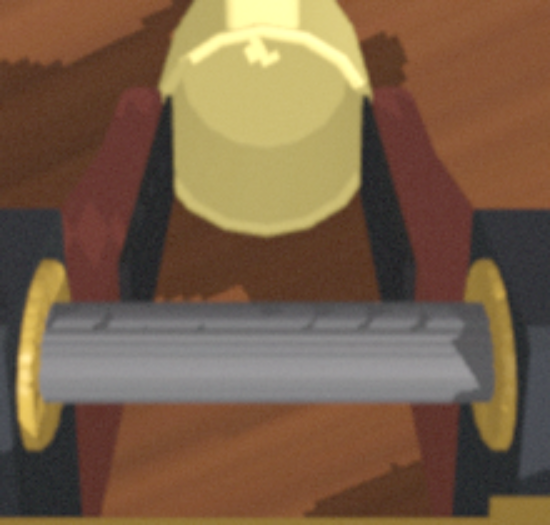

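The pads at columns ~150/385 visibly sink into the bowl wall with no force, so the bowl gives no hold here. I'll grip the handle just outside the bowl instead: open, slide along the handle, raise to handle height and close.

{"method": "servo_tool", "body": {
  "deltas": [
    [[0,0,0],[0,0,0]],
    [[0,0,0],[0,0,0]],
    [[0,0,0],[0,0,0]],
    [[0,0,0],[0,0,0]],
    [[0,0,0],[0,0,0]]
  ],
  "grip": -1
}}

```text
t: 28.73
ee_pos: [453.8, 162.3, 5.4]
orientation: [-0.717, -3.059, -0.0]
ft_force: [-0.3, 0.6, 0.9]
width: 64.8
grasp_force: 0.0
```

{"method": "servo_tool", "body": {
  "deltas": [
    [[0,0,0],[0,0,0]],
    [[0,0,0],[0,0,0]],
    [[10,0,-5],[0,0,0]],
    [[25,0,-10],[0,0,0]],
    [[40,0,-13],[0,0,0]]
  ]
}}

```text
t: 29.15
ee_pos: [416.7, 180.4, 18.9]
orientation: [-0.719, -3.058, -0.0]
ft_force: [0.0, 0.7, -0.3]
width: 87.8
grasp_force: 0.0
```

{"method": "servo_tool", "body": {
  "deltas": [
    [[0,0,0],[0,0,0]],
    [[0,0,0],[0,0,0]],
    [[0,0,0],[0,0,0]],
    [[0,0,0],[0,0,0]],
    [[0,0,0],[0,0,0]]
  ],
  "grip": 1
}}

```text
t: 29.57
ee_pos: [418.4, 180.1, 18.4]
orientation: [0.718, 3.058, 0.0]
ft_force: [0.5, 0.4, -1.3]
width: 57.9
grasp_force: 0.0
```

{"method": "servo_tool", "body": {
  "deltas": [
    [[0,0,0],[0,0,0]],
    [[0,0,0],[0,0,0]],
    [[0,0,0],[0,0,0]],
    [[0,0,0],[0,0,0]],
    [[0,0,0],[0,0,0]]
  ]
}}

```text
t: 29.98
ee_pos: [418.0, 179.9, 18.3]
orientation: [-0.718, -3.058, 0.0]
ft_force: [-1.0, -1.3, -0.0]
width: 25.0
grasp_force: 0.0
```

{"method": "servo_tool", "body": {
  "deltas": [
    [[0,0,0],[0,0,0]],
    [[0,0,0],[0,0,0]],
    [[0,0,0],[0,0,0]],
    [[0,0,0],[0,0,0]],
    [[0,0,0],[0,0,0]]
  ]
}}

```text
t: 30.4
ee_pos: [418.0, 180.1, 18.4]
orientation: [0.717, 3.059, 0.0]
ft_force: [-0.2, 0.2, -0.4]
width: 0.5
grasp_force: 0.0
```

```bash
python3 sc2.py wrist | tail -1
```

```text
len 55.0 bowl from near end [394.6 189.6] from far [452.1 161.5]
```

The fingers closed through the handle too, without force. I'll check whether they can push the scoop at all, and whether another scoop shows anywhere.

{"method": "servo_tool", "body": {
  "deltas": [
    [[0,8,0],[0,0,0]],
    [[0,16,0],[0,0,0]],
    [[0,24,0],[0,0,0]],
    [[0,32,0],[0,0,0]],
    [[0,40,0],[0,0,0]]
  ]
}}

```text
t: 30.87
ee_pos: [436.4, 217.0, 18.4]
orientation: [0.717, 3.058, 0.0]
ft_force: [-0.0, -0.3, 0.8]
width: 0.5
grasp_force: 0.0
```

```bash
python3 - <<'E'
from h import *
for n in("wrist","side","scene"):
    p=get_image(n);w=cloud(p)
    for r in finder.silhouettes("scoop_bowl",p):
        P=w[r["mask"]];P=P[~np.isnan(P[:,0])];print(n,round(r["score"],2),(np.array(r["rect"])*[560,420,560,420]).round(),np.median(P,0).round() if len(P) else "")
    hsv=cv2.cvtColor(p["frame"],cv2.COLOR_BGR2HSV)
    m=(w[...,2]>2)&(w[...,2]<55)&(hsv[...,0]>20)&(hsv[...,0]<36)&(hsv[...,1]>50)&(hsv[...,2]>120)
    k,L,S,C=cv2.connectedComponentsWithStats(m.astype(np.uint8))
    for i in range(1,k):
        if S[i,4]>40: print("  yellow",C[i].round(),S[i,4],np.nanmedian(w[L==i],0).round())
E
python3 sc2.py side|tail -1
```

```text
wrist 0.57 [221. 215.  79. 154.] [409. 184.  39.]
  yellow [208. 229.] 5514 [409. 184.  39.]
  yellow [447. 236.] 9889 [483. 304.   4.]
  yellow [429. 325.] 52 [536. 271.   4.]
side 0.73 [281. 304.  27.  17.] [394. 186.  39.]
  yellow [281. 305.] 162 [397. 186.  39.]
scene 0.55 [370. 227.  31.  27.] [440. 165.  29.]
scene 0.4 [440. 264.  21.  34.] [541. 356.  58.]
  yellow [367. 230.] 373 [441. 166.  30.]
len 67.9 bowl from near end [407.  181.4] from far [452.9 159. ]
```

The arm moved the closed fingers right through the handle and nothing moved, with no force and no second scoop in any view. One more contact test: fingers through the bowl wall and gently down onto its floor.

{"method": "servo_tool", "body": {
  "deltas": [
    [[-19,-21,0],[0,0,0]],
    [[-38.5,-42,0],[0,0,0]],
    [[-38.5,-42,8],[0,0,0]],
    [[-38.5,-42,13],[0,0,0]],
    [[-38.5,-42,15],[0,0,0]]
  ]
}}

```text
t: 31.63
ee_pos: [451.0, 160.9, 2.6]
orientation: [-0.719, -3.057, 0.001]
ft_force: [-0.7, -0.0, 0.0]
width: 0.5
grasp_force: 0.0
```

{"method": "servo_tool", "body": {
  "deltas": [
    [[0,0,0.5],[0,0,0]],
    [[0,0,1],[0,0,0]],
    [[0,0,1.5],[0,0,0]],
    [[0,0,2],[0,0,0]],
    [[0,0,2],[0,0,0]]
  ]
}}

```text
t: 32.05
ee_pos: [451.5, 161.5, 1.4]
orientation: [0.716, 3.059, 0.0]
ft_force: [-0.4, -0.2, 0.2]
width: 0.4
grasp_force: 0.0
```

```bash
python3 sc2.py wrist side| grep -A0 -E "len|hist"; python3 -c "
from h import *
o=ctrl.get_obs();print(o['ee_pos'],o['ft_force'])"
```

```text
wrist 10211 z hist [2034  484  441  189 2655 4296  112]
--
len 118.7 bowl from near end [452.3 162.4] from far [452.5 162.3]
side 403 z hist [78 48 37 25 73 99 43]
--
len 108.9 bowl from near end [445.5 165.4] from far [454.5 161. ]
[451.67586331 161.36478805   1.48990421] [0.15103743 0.2399315  0.28938145]
```

Even at 1.4 mm above the table, inside the bowl, there's no contact force: the fingers can't touch the scoop at all. One last check before concluding is whether a held can touches it, since that could serve as a tool. I'll borrow the nearer orange can.

{"method": "servo_tool", "body": {
  "deltas": [
    [[0,0,-15],[0,0,0]],
    [[0,0,-50],[0,0,0]],
    [[0,0,-90],[0,0,0]],
    [[0,0,-125],[0,0,0]],
    [[0,0,-140],[0,0,0]]
  ],
  "grip": -1
}}

```text
t: 32.57
ee_pos: [453.7, 161.9, 145.7]
orientation: [0.716, 3.054, 0.005]
ft_force: [1.1, 0.4, 0.2]
width: 30.3
grasp_force: 0.0
```

{"method": "servo_tool", "body": {
  "deltas": [
    [[0,25,0],[0,0,0.1]],
    [[0,60,0],[0,0,0.22]],
    [[0,95,0],[0,0,0.34]],
    [[0,125,0],[0,0,0.46]],
    [[0,144,0],[0,0,0.56]]
  ]
}}

```text
t: 32.98
ee_pos: [517.0, 292.8, 141.8]
orientation: [1.542, 2.736, 0.003]
ft_force: [-0.6, -0.3, 0.6]
width: 63.4
grasp_force: 0.0
```

{"method": "servo_tool", "body": {
  "deltas": [
    [[0,0,0],[0,0,0.12]],
    [[0,0,0],[0,0,0.24]],
    [[0,0,0],[0,0,0.36]],
    [[0,0,0],[0,0,0.48]],
    [[0,0,0],[0,0,0.55]]
  ]
}}

```text
t: 33.4
ee_pos: [515.4, 290.2, 141.3]
orientation: [-2.228, -2.215, 0.0]
ft_force: [-0.6, -0.3, -0.5]
width: 87.4
grasp_force: 0.0
```

```bash
python3 top.py
```

```text
[305. 106.] 2286 [528. 362.  18.] z 84 [  0. 184. 255.]
[285. 207.] 1945 [515. 291.  18.] z 84 [  0. 173. 255.]
[382. 324.] 386 [589. 191.  14.] z 81 [153. 165. 171.]
[393. 380.] 1046 [600. 154.  27.] z 84 [198. 211. 218.]
[515.4 290.2 141.3] 33.4
```

{"method": "servo_tool", "body": {
  "deltas": [
    [[1,0,10],[0,0,0]],
    [[1,0,40],[0,0,0]],
    [[1,0,70],[0,0,0]],
    [[1,0,92],[0,0,0]],
    [[1,0,99],[0,0,0]]
  ]
}}

```text
t: 33.87
ee_pos: [513.0, 289.7, 38.4]
orientation: [-2.218, -2.223, 0.009]
ft_force: [-0.6, -0.6, -0.2]
width: 88.0
grasp_force: 0.0
```

{"method": "servo_tool", "body": {
  "deltas": [
    [[0,0,0],[0,0,0]],
    [[0,0,0],[0,0,0]],
    [[0,0,0],[0,0,0]],
    [[0,0,0],[0,0,0]],
    [[0,0,0],[0,0,0]]
  ],
  "grip": 1
}}

```text
t: 34.28
ee_pos: [516.5, 291.6, 43.8]
orientation: [2.221, 2.221, 0.004]
ft_force: [0.5, -0.1, -1.1]
width: 57.7
grasp_force: 0.0
```

{"method": "servo_tool", "body": {
  "deltas": [
    [[0,0,0],[0,0,0]],
    [[0,0,0],[0,0,0]],
    [[0,0,0],[0,0,0]],
    [[0,0,0],[0,0,0]],
    [[0,0,0],[0,0,0]]
  ]
}}

```text
t: 34.7
ee_pos: [515.8, 291.2, 42.6]
orientation: [2.221, 2.221, 0.0]
ft_force: [-0.4, -0.3, 2.8]
width: 34.5
grasp_force: 30.0
```

{"method": "servo_tool", "body": {
  "deltas": [
    [[0,0,-10],[0,0,0]],
    [[0,0,-35],[0,0,0]],
    [[0,0,-60],[0,0,0]],
    [[-20,0,-70],[0,0,0]],
    [[-55,-1,-70],[0,0,0]]
  ]
}}

```text
t: 35.12
ee_pos: [517.4, 238.9, 116.0]
orientation: [2.216, 2.223, 0.011]
ft_force: [0.8, -0.7, -0.1]
width: 35.0
grasp_force: 30.0
```

{"method": "servo_tool", "body": {
  "deltas": [
    [[-35,-1,0],[0,0,0]],
    [[-65,-2,0],[0,0,0]],
    [[-74,-2,20],[0,0,0]],
    [[-74,-2,50],[0,0,0]],
    [[-74,-2,69],[0,0,0]]
  ]
}}

```text
t: 35.53
ee_pos: [512.4, 160.9, 42.7]
orientation: [2.223, 2.219, 0.0]
ft_force: [-0.1, -0.8, -0.3]
width: 34.2
grasp_force: 30.0
```

{"method": "servo_tool", "body": {
  "deltas": [
    [[0,-8,0],[0,0,0]],
    [[0,-16,0],[0,0,0]],
    [[0,-24,0],[0,0,0]],
    [[0,-32,0],[0,0,0]],
    [[0,-40,0],[0,0,0]]
  ]
}}

```text
t: 35.95
ee_pos: [472.4, 162.6, 44.6]
orientation: [2.22, 2.221, 0.003]
ft_force: [-0.2, 0.2, 0.1]
width: 34.3
grasp_force: 30.0
```

```bash
python3 sc2.py wrist side| grep -A0 -E "len|hist"; python3 -c "
from h import *
o=ctrl.get_obs();print(o['ee_pos'],o['ft_force'],o['width'])"
```

```text
wrist 8083 z hist [2230  617  574  247 1869 2516   30]
--
len 141.2 bowl from near end [454.6 159.5] from far [434.6 169.2]
side 543 z hist [109  73  68  23  87 131  52]
--
len 118.9 bowl from near end [430.3 162.1] from far [430.4 162.1]
[471.26773419 162.28436019  44.18754585] [ 0.16965927 -0.62230196 -1.20129786] 34.56163013020939
```

The held can pushed the scoop: the bowl went from x 453 to 430 mm. So cans touch the scoop, though the fingers don't. That gives a way to carry it: stand one can on each side of the 14 mm handle and clamp can-handle-can. The total is 86 mm against an 88 mm opening. I'll lift the can and measure the scoop.

{"method": "servo_tool", "body": {
  "deltas": [
    [[0,5,0],[0,0,0]],
    [[0,5,-15],[0,0,0]],
    [[0,5,-45],[0,0,0]],
    [[0,5,-75],[0,0,0]],
    [[0,5,-90],[0,0,0]]
  ]
}}

```text
t: 36.47
ee_pos: [480.1, 162.7, 136.7]
orientation: [2.22, 2.22, 0.006]
ft_force: [-0.1, -0.5, -1.4]
width: 34.3
grasp_force: 30.0
```

```bash
cat > sc3.py <<'E'
from h import *
from scipy.optimize import least_squares
from scipy.spatial.transform import Rotation as R
def scoop(n,c0,a0=154.,zc=37):
    """fit outline: bowl disc r22 + handle 14x97 to top points (z>33)"""
    p=get_image(n);w=cloud(p);z=w[...,2];hsv=cv2.cvtColor(p["frame"],cv2.COLOR_BGR2HSV)
    m=(z>zc-3)&(z<zc+9)&(np.hypot(w[...,0]-c0[0],w[...,1]-c0[1])<115)&(hsv[...,0]>18)&(hsv[...,0]<40)&(hsv[...,1]<215)
    P=w[m][:,:2]
    def f(v):
        a=np.deg2rad(v[2]);e=np.array([np.cos(a),np.sin(a)]);d=P-v[:2];s=d@e;l=d@[-e[1],e[0]]
        bowl=np.hypot(s,l)-20.7
        dh=np.where(s>97,np.hypot(s-97,np.maximum(abs(l)-7,0)),np.maximum(abs(l)-6,0))
        return np.where(s>26,dh+.15*l/6,np.minimum(abs(bowl),dh+np.where(s<18,9,0)))
    v=least_squares(f,[*c0,a0],loss="soft_l1").x
    a=np.deg2rad(v[2]);e=np.array([np.cos(a),np.sin(a)]);d=P-v[:2];s=d@e;l=d@[-e[1],e[0]];h=(s>30)&(abs(l)<12)
    print(n,len(P),"bowl",v[:2].round(1),"ang",v[2].round(1),"s",s.min().round(1),np.percentile(s,99.5).round(1),"handle l",np.percentile(l[h],[1,99]).round(1) if h.any() else "")
    return v
def tcp():
    o=ctrl.get_obs();M=R.from_rotvec(o["orientation"]).as_matrix()
    print("tcp",o["ee_pos"].round(1),"yaw_y",np.degrees(np.arctan2(M[1,1],M[0,1])).round(1),"w",round(o["width"],1),"t",round(o["t"],1));return o["ee_pos"],M
def totool(xy):
    T,M=tcp();print("to",np.round(xy,1),"tool shift",(M.T@(np.array([*xy,T[2]])-T)).round(1))
E
python3 - <<'E'
from sc3 import *
for n in("wrist","side","scene"): scoop(n,(430,162))
tcp()
E
```

```text
wrist 2317 bowl [429.8 165. ] ang 148.2 s -21.7 95.9 handle l [-6.8  6.8]
side 291 bowl [429.6 162.5] ang 147.4 s -22.5 95.9 handle l [-7.5  6.9]
scene 115 bowl [431.8 161.3] ang 147.5 s -22.8 96.3 handle l [-6.9  7. ]
tcp [479.3 162.5 134.6] yaw_y -0.0 w 34.5 t 36.6
```

{"method": "servo_tool", "body": {
  "deltas": [
    [[10,-15,0],[0,0,0.11]],
    [[22,-34,0],[0,0,0.22]],
    [[36,-54,0],[0,0,0.33]],
    [[46,-68,0],[0,0,0.44]],
    [[49.5,-72,0],[0,0,0.555]]
  ]
}}

```text
t: 37.03
ee_pos: [402.6, 211.8, 131.6]
orientation: [-2.748, -1.522, 0.006]
ft_force: [-0.5, -0.9, -1.0]
width: 34.5
grasp_force: 30.0
```

{"method": "servo_tool", "body": {
  "deltas": [
    [[0,0,5],[0,0,0]],
    [[0,0,20],[0,0,0]],
    [[0,0,35],[0,0,0]],
    [[0,0,45],[0,0,0]],
    [[0,0,45],[0,0,0]]
  ]
}}

```text
t: 37.45
ee_pos: [404.2, 210.5, 85.7]
orientation: [-2.743, -1.531, 0.008]
ft_force: [-0.6, 0.1, -1.1]
width: 34.4
grasp_force: 30.0
```

Run:
```python
from sc3 import *
for n in("wrist","side"): v=scoop(n,(430,164),148.)
a=np.deg2rad(148.2);c=np.array([429.8,165])+44*np.array([np.cos(a),np.sin(a)]);n=np.array([np.sin(a),-np.cos(a)])
totool(c+28*n);totool(c+25*n)
```

```text
wrist 1185 bowl [429.4 165.2] ang 147.8 s -22.4 96.0 handle l [-6.5  6.4]
side 153 bowl [429.  162.1] ang 147.2 s -21.3 96.1 handle l [-6.7  6.6]
tcp [405.5 211.2  87.6] yaw_y -31.7 w 34.3 t 37.5
to [407.2 212. ] tool shift [ 1.6  1.  -0. ]
tcp [405.5 211.2  87.6] yaw_y -31.7 w 34.3 t 37.5
to [405.6 209.4] tool shift [-1.4  1.   0. ]
```

{"method": "servo_tool", "body": {
  "deltas": [
    [[4,1,5],[0,0,0]],
    [[4,1,20],[0,0,0]],
    [[4,1,35],[0,0,0]],
    [[4,1,44],[0,0,0]],
    [[4,1,47],[0,0,0]]
  ]
}}

```text
t: 37.97
ee_pos: [408.3, 214.4, 40.4]
orientation: [-2.745, -1.528, 0.002]
ft_force: [-0.2, -0.2, -1.5]
width: 34.5
grasp_force: 30.0
```

{"method": "servo_tool", "body": {
  "deltas": [
    [[0,0,0],[0,0,0]],
    [[-2,0,0.5],[0,0,0]],
    [[-4,0,1],[0,0,0]],
    [[-6,0,1],[0,0,0]],
    [[-8,0,1],[0,0,0]]
  ]
}}

```text
t: 38.38
ee_pos: [404.6, 207.6, 40.9]
orientation: [2.745, 1.528, 0.001]
ft_force: [0.2, -0.3, -0.9]
width: 34.3
grasp_force: 30.0
```

Run:
```python
from sc3 import *
for n in("wrist","side"): v=scoop(n,(430,164),148.)
tcp()
```

```text
wrist 1035 bowl [429.1 165.1] ang 149.8 s -22.4 95.6 handle l [-5.2  8. ]
side 121 bowl [429.5 162.5] ang 151.0 s -21.7 96.2 handle l [-7.4  7.8]
tcp [404.3 207.5  40.7] yaw_y -31.8 w 34.7 t 38.5
```

{"method": "servo_tool", "body": {
  "deltas": [
    [[0,0,1],[0,0,0]],
    [[0,0,1],[0,0,0]],
    [[0,0,1],[0,0,0]]
  ]
}}

```text
t: 38.73
ee_pos: [404.5, 207.7, 39.4]
orientation: [-2.745, -1.528, -0.0]
ft_force: [-0.7, 0.1, -1.4]
width: 34.4
grasp_force: 30.0
```

{"method": "servo_tool", "body": {
  "deltas": [
    [[0,0,0],[0,0,0]],
    [[0,0,0],[0,0,0]],
    [[0,0,0],[0,0,0]],
    [[0,0,0],[0,0,0]],
    [[0,0,0],[0,0,0]]
  ],
  "grip": -1
}}

```text
t: 39.15
ee_pos: [404.4, 207.7, 39.4]
orientation: [-2.745, -1.528, -0.0]
ft_force: [0.7, -0.1, -0.4]
width: 64.8
grasp_force: 0.0
```

{"method": "servo_tool", "body": {
  "deltas": [
    [[0,0,-15],[0,0,0]],
    [[0,0,-45],[0,0,0]],
    [[0,0,-80],[0,0,0]],
    [[0,0,-102],[0,0,0]],
    [[0,0,-102],[0,0,0]]
  ]
}}

```text
t: 39.57
ee_pos: [407.2, 209.1, 145.5]
orientation: [2.745, 1.528, 0.012]
ft_force: [1.5, -0.3, 0.5]
width: 88.2
grasp_force: 0.0
```

```bash
python3 top.py
python3 - <<'E'
from sc3 import *
for n in("wrist","side"): v=scoop(n,(430,164),150.)
totool((528,362))
E
```

```text
[528. 117.] 1598 [598. 169.  30.] z 85 [171. 184. 191.]
[282. 210.] 1780 [403. 208.  18.] z 80 [  0. 171. 255.]
[407.2 209.1 145.5] 39.5667
wrist 1469 bowl [429.6 164.8] ang 151.7 s -22.1 96.0 handle l [-6.9  6.9]
side 202 bowl [428.9 162.5] ang 151.3 s -22.5 95.3 handle l [-7.4  7.3]
tcp [404.  207.5 141. ] yaw_y -31.8 w 87.9 t 39.7
to [528 362] tool shift [196.6  24.   -0. ]
```

{"method": "servo_tool", "body": {
  "deltas": [
    [[38,5,0],[0,0,0]],
    [[78,10,0],[0,0,0]],
    [[118,15,0],[0,0,0]],
    [[158,20,0],[0,0,0]],
    [[197,24,0],[0,0,0]]
  ]
}}

```text
t: 40.13
ee_pos: [528.6, 363.3, 138.8]
orientation: [2.745, 1.528, -0.006]
ft_force: [0.8, -0.2, 0.5]
width: 87.6
grasp_force: 0.0
```

{"method": "servo_tool", "body": {
  "deltas": [
    [[0,0,0],[0,0,0]],
    [[0,0,0],[0,0,0]],
    [[0,0,0],[0,0,0]]
  ]
}}

```text
t: 40.38
ee_pos: [526.9, 361.3, 138.9]
orientation: [2.744, 1.528, -0.007]
ft_force: [-0.6, -0.3, 0.5]
width: 87.8
grasp_force: 0.0
```

```bash
python3 top.py; python3 -c "
from sc3 import *
totool((528,362))"
```

```text
[288. 207.] 1975 [528. 362.  18.] z 84 [  0. 180. 255.]
[258. 411.] 497 [406. 212.  17.] z 79 [  0. 138. 233.]
[526.9 361.3 138.9] 40.3833
tcp [526.9 361.  139.6] yaw_y -31.8 w 88.1 t 40.4
to [528 362] tool shift [ 1.5  0.4 -0. ]
```

{"method": "servo_tool", "body": {
  "deltas": [
    [[1.5,0.5,10],[0,0,0]],
    [[1.5,0.5,40],[0,0,0]],
    [[1.5,0.5,70],[0,0,0]],
    [[1.5,0.5,90],[0,0,0]],
    [[1.5,0.5,97],[0,0,0]]
  ]
}}

```text
t: 40.85
ee_pos: [527.0, 361.0, 40.6]
orientation: [2.745, 1.527, -0.009]
ft_force: [0.0, -0.7, 0.6]
width: 87.7
grasp_force: 0.0
```

{"method": "servo_tool", "body": {
  "deltas": [
    [[0,0,0],[0,0,0]],
    [[0,0,0],[0,0,0]],
    [[0,0,0],[0,0,0]],
    [[0,0,0],[0,0,0]],
    [[0,0,0],[0,0,0]]
  ],
  "grip": 1
}}

```text
t: 41.27
ee_pos: [530.6, 364.0, 45.8]
orientation: [-2.745, -1.528, -0.004]
ft_force: [0.5, -0.3, -0.2]
width: 57.8
grasp_force: 0.0
```

{"method": "servo_tool", "body": {
  "deltas": [
    [[0,0,0],[0,0,0]],
    [[0,0,0],[0,0,0]],
    [[0,0,0],[0,0,0]],
    [[0,0,0],[0,0,0]],
    [[0,0,0],[0,0,0]]
  ]
}}

```text
t: 41.68
ee_pos: [529.9, 363.7, 44.6]
orientation: [-2.745, -1.528, -0.001]
ft_force: [-0.7, -0.3, 1.2]
width: 33.9
grasp_force: 30.0
```

{"method": "servo_tool", "body": {
  "deltas": [
    [[0,0,-10],[0,0,0]],
    [[0,0,-35],[0,0,0]],
    [[0,0,-70],[0,0,0]],
    [[0,0,-95],[0,0,0]],
    [[0,0,-100],[0,0,0]]
  ]
}}

```text
t: 42.1
ee_pos: [532.4, 365.1, 149.8]
orientation: [-2.745, -1.528, -0.012]
ft_force: [0.6, 0.5, -0.1]
width: 33.6
grasp_force: 30.0
```

Run:
```python
from sc3 import *
a=np.deg2rad(151.7);e=np.array([np.cos(a),np.sin(a)]);n=np.array([np.sin(a),-np.cos(a)]);b=np.array([429.6,164.8])
totool(b+43.5*e-30*n);print("turn to",151.7-180)
```

```text
tcp [532.4 365.1 149.8] yaw_y -31.8 w 33.6 t 42.1
to [377.1 159. ] tool shift [-257.   -23.4   -1.9]
turn to -28.30000000000001
```

{"method": "servo_tool", "body": {
  "deltas": [
    [[-20,-2,0],[0,0,0]],
    [[-55,-5,0],[0,0,0]],
    [[-95,-8,0],[0,0,-0.02]],
    [[-135,-12,0],[0,0,-0.04]],
    [[-175,-15,0],[0,0,-0.06]]
  ]
}}

```text
t: 42.52
ee_pos: [422.9, 221.1, 143.7]
orientation: [-2.697, -1.612, 0.002]
ft_force: [0.9, -0.2, -0.4]
width: 33.9
grasp_force: 30.0
```

{"method": "servo_tool", "body": {
  "deltas": [
    [[-35,-3,0],[0,0,0]],
    [[-65,-5,0],[0,0,0]],
    [[-79,-6,0],[0,0,0]],
    [[-79,-6,0],[0,0,0]],
    [[-79,-6,0],[0,0,0]]
  ]
}}

```text
t: 42.93
ee_pos: [382.9, 156.2, 144.7]
orientation: [2.699, 1.608, 0.002]
ft_force: [0.0, 0.9, 0.0]
width: 33.7
grasp_force: 30.0
```

{"method": "servo_tool", "body": {
  "deltas": [
    [[0,0,15],[0,0,0]],
    [[0,0,35],[0,0,0]],
    [[0,0,55],[0,0,0]],
    [[0,0,60],[0,0,0]],
    [[0,0,60],[0,0,0]]
  ]
}}

```text
t: 43.35
ee_pos: [382.1, 156.7, 83.2]
orientation: [-2.697, -1.61, 0.004]
ft_force: [-0.3, 0.5, -0.7]
width: 33.7
grasp_force: 30.0
```

```bash
python3 - <<'E'
from sc3 import *
for q in("wrist","side"): v=scoop(q,(430,164),151.)
a=np.deg2rad(151.7);e=np.array([np.cos(a),np.sin(a)]);n=np.array([np.sin(a),-np.cos(a)]);b=np.array([429.6,164.8])
totool(b+43.5*e-30*n)
E
python3 top.py
```

```text
wrist 2946 bowl [429.1 164.7] ang 151.6 s -22.0 95.4 handle l [-6.9  6.5]
side 200 bowl [429.2 162.6] ang 151.5 s -21.5 96.3 handle l [-6.6  6.7]
tcp [383.  156.7  84.6] yaw_y -28.3 w 33.8 t 43.5
to [377.1 159. ] tool shift [-0.8 -6.2 -0. ]
[275. 140.] 3347 [403. 208.  18.] z 80 [  0. 183. 255.]
[285. 216.] 543 [383. 158.  17.] z 83 [181. 185. 190.]
[383.  156.7  84.6] 43.45
```

{"method": "servo_tool", "body": {
  "deltas": [
    [[-1,-6,5],[0,0,0]],
    [[-1,-6,20],[0,0,0]],
    [[-1,-6,33],[0,0,0]],
    [[-1,-6,41],[0,0,0]],
    [[-1,-6,43],[0,0,0]]
  ]
}}

```text
t: 43.92
ee_pos: [375.6, 157.9, 40.7]
orientation: [-2.698, -1.609, 0.002]
ft_force: [-0.5, -0.2, -0.7]
width: 34.0
grasp_force: 30.0
```

{"method": "servo_tool", "body": {
  "deltas": [
    [[0,0,0],[0,0,0]],
    [[0,0,0],[0,0,0]],
    [[2,0,0],[0,0,0]],
    [[4,0,0],[0,0,0]],
    [[5,0,0],[0,0,0]]
  ]
}}

```text
t: 44.33
ee_pos: [379.4, 162.8, 41.8]
orientation: [2.698, 1.609, 0.002]
ft_force: [-0.3, 0.2, -0.2]
width: 34.1
grasp_force: 30.0
```

```bash
python3 - <<'E'
from sc3 import *
for q in("wrist",): v=scoop(q,(430,164),151.)
a=np.deg2rad(v[2]);e=np.array([np.cos(a),np.sin(a)]);n=np.array([np.sin(a),-np.cos(a)])
for q in((403.5,208),tcp()[0][:2]): print("s,n",((q-v[:2])@e).round(1),((q-v[:2])@n).round(1))
E
python3 top.py
```

```text
wrist 3926 bowl [428.9 164.8] ang 151.8 s -22.1 95.5 handle l [-7.1  6.9]
tcp [379.3 162.8  41.8] yaw_y -28.4 w 33.6 t 44.4
s,n 42.8 26.0
s,n 42.8 -25.2
[286. 158.] 5131 [403. 208.  18.] z 80 [  0. 180. 255.]
[286. 267.] 5018 [382. 168.  26.] z 81 [  0. 155. 221.]
[379.3 162.8  41.8] 44.3833
```

{"method": "servo_tool", "body": {
  "deltas": [
    [[1,0,0],[0,0,0]],
    [[2,0,0],[0,0,0]],
    [[3,0,0],[0,0,0]],
    [[4,0,0],[0,0,0]],
    [[4,0,0],[0,0,0]]
  ]
}}

```text
t: 44.85
ee_pos: [380.6, 166.0, 41.3]
orientation: [-2.698, -1.61, 0.0]
ft_force: [-0.3, -0.1, -0.8]
width: 33.7
grasp_force: 30.0
```

```bash
python3 - <<'E'
from sc3 import *
for q in("wrist",): v=scoop(q,(430,164),151.)
tcp()
E
python3 top.py
```

```text
wrist 3767 bowl [429.  164.9] ang 151.1 s -22.4 95.4 handle l [-7.1  7.9]
tcp [380.6 165.9  41.3] yaw_y -28.4 w 33.8 t 44.9
[286. 166.] 5089 [403. 208.  18.] z 80 [  0. 180. 255.]
[286. 267.] 5033 [383. 171.  26.] z 81 [  0. 159. 221.]
[380.6 165.9  41.3] 44.9
```

{"method": "servo_tool", "body": {
  "deltas": [
    [[1,0,0],[0,0,0]],
    [[2,0,0],[0,0,0]],
    [[2,0,0],[0,0,0]],
    [[2,0,0.5],[0,0,0]],
    [[2,0,0.7],[0,0,0]]
  ]
}}

```text
t: 45.37
ee_pos: [381.5, 167.6, 40.7]
orientation: [2.698, 1.61, -0.0]
ft_force: [-1.2, -1.6, 4.7]
width: 33.8
grasp_force: 30.0
```

{"method": "servo_tool", "body": {
  "deltas": [
    [[0,0,0],[0,0,0]],
    [[0,0,0],[0,0,0]],
    [[0,0,0],[0,0,0]],
    [[0,0,0],[0,0,0]],
    [[0,0,0],[0,0,0]]
  ],
  "grip": -1
}}

```text
t: 45.78
ee_pos: [381.6, 167.7, 40.7]
orientation: [-2.698, -1.61, -0.0]
ft_force: [-0.5, 0.5, -0.8]
width: 63.5
grasp_force: 0.0
```

{"method": "servo_tool", "body": {
  "deltas": [
    [[0,0,-10],[0,0,0]],
    [[0,0,-40],[0,0,0]],
    [[0,0,-75],[0,0,0]],
    [[10,0,-100],[0,0,0]],
    [[20,0,-100],[0,0,0]]
  ]
}}

```text
t: 46.2
ee_pos: [394.0, 186.6, 145.1]
orientation: [2.698, 1.608, 0.013]
ft_force: [1.1, 0.3, 1.0]
width: 87.6
grasp_force: 0.0
```

{"method": "servo_tool", "body": {
  "deltas": [
    [[0,0,0],[0,0,0]],
    [[0,0,0],[0,0,0]],
    [[0,0,0],[0,0,0]]
  ]
}}

```text
t: 46.45
ee_pos: [389.7, 184.6, 139.3]
orientation: [-2.697, -1.61, 0.005]
ft_force: [0.5, -0.7, -0.7]
width: 87.9
grasp_force: 0.0
```

```bash
cat >> sc3.py <<'E'
def cans(lo=72,hi=92):
    p=get_image("wrist");w=cloud(p);z=w[...,2];m=(z>lo)&(z<hi);k,L,S,C=cv2.connectedComponentsWithStats(m.astype(np.uint8));out=[]
    for i in range(1,k):
        if S[i,4]>600:
            P=w[L==i];e=cv2.fitEllipse(cv2.findContours((L==i).astype(np.uint8),0,1)[0][0].astype(np.float32))
            Z=np.median(P[:,2]);K=p["K"];r=p["pose"][:3,:3]@[(e[0][0]-K[0,2])/K[0,0],(e[0][1]-K[1,2])/K[1,1],1];c=p["pose"][:3,3]
            q=(c+r*(Z-c[2])/r[2])[:2];print("can",C[i].round(),q.round(1),"z",round(Z),"px",np.round(e[1],1));out.append(q)
    return out
E
python3 - <<'E'
from sc3 import *
v=scoop("wrist",(430,164),151.);tcp();c=cans()
E
```

```text
wrist 1812 bowl [429.5 164.8] ang 150.0 s -22.0 96.4 handle l [-7.2  8.2]
tcp [389.6 184.5 139.3] yaw_y -28.4 w 87.5 t 46.5
can [545.  89.] [578.5 176.6] z 83 px [34.4 76.7]
can [288. 170.] [404.2 209.3] z 80 px [49.3 49.5]
can [287. 236.] [380.  166.2] z 80 px [46.6 47. ]
```

The scoop handle is now sandwiched: cans at (404.2,209.3) and (380.0,166.2), 49.4 mm apart (expected 50), with the handle at 150°. I'll turn the gripper square to the handle and centre it over the pair.

{"method": "servo_tool", "body": {
  "deltas": [
    [[2,0,0],[0,0,-0.12]],
    [[4,0.5,0],[0,0,-0.24]],
    [[4,0.5,0],[0,0,-0.36]],
    [[4,0.5,0],[0,0,-0.48]],
    [[4,0.5,0],[0,0,-0.6]]
  ]
}}

```text
t: 46.97
ee_pos: [392.5, 187.9, 139.6]
orientation: [-2.094, -2.34, 0.003]
ft_force: [0.2, -0.5, -0.3]
width: 87.6
grasp_force: 0.0
```

{"method": "servo_tool", "body": {
  "deltas": [
    [[0,0,0],[0,0,-0.12]],
    [[0,0,0],[0,0,-0.24]],
    [[0,0,0],[0,0,-0.36]],
    [[0,0,0],[0,0,-0.48]],
    [[0,0,0],[0,0,-0.6]]
  ]
}}

```text
t: 47.38
ee_pos: [392.5, 187.9, 139.7]
orientation: [-1.309, -2.854, 0.003]
ft_force: [-0.4, 0.4, 0.2]
width: 87.7
grasp_force: 0.0
```

{"method": "servo_tool", "body": {
  "deltas": [
    [[0,0,0],[0,0,-0.12]],
    [[0,0,0],[0,0,-0.24]],
    [[0,0,0],[0,0,-0.35]],
    [[0,0,0],[0,0,-0.35]],
    [[0,0,0],[0,0,-0.35]]
  ]
}}

```text
t: 47.8
ee_pos: [392.8, 188.1, 139.9]
orientation: [-0.806, -3.035, 0.002]
ft_force: [-0.2, 0.6, 0.2]
width: 87.7
grasp_force: 0.0
```

```bash
cat > pair.py <<'E'
from sc3 import *
v=scoop("wrist",(430,164),150.);c=[q for q in cans() if np.hypot(*(q-[392,188]))<40];T,M=tcp()
d=c[0]-c[1];print("sep",np.hypot(*d).round(1),"ang",np.degrees(np.arctan2(d[1],d[0])).round(1));m=(c[0]+c[1])/2
print("mid",m.round(1));totool(m)
for q in c: print("can tool y",(M.T@(np.array([*q,T[2]])-T))[:2].round(1))
E
python3 pair.py
```

```text
wrist 2180 bowl [428.4 164.7] ang 149.7 s -22.6 95.8 handle l [-7.   6.8]
can [249. 207.] [377.6 165.8] z 80 px [47.6 48.3]
can [318. 206.] [401.8 209. ] z 80 px [48.  48.1]
can [382. 401.] [584.1 174.3] z 83 px [38.8 63.5]
tcp [393.  188.3 140.2] yaw_y 60.3 w 87.7 t 47.9
sep 49.6 ang -119.3
mid [389.7 187.4]
tcp [393.  188.3 140.2] yaw_y 60.3 w 87.7 t 47.9
to [389.7 187.4] tool shift [ 2.5 -2.4  0. ]
can tool y [  2.3 -27.2]
can tool y [ 2.7 22.4]
```

{"method": "servo_tool", "body": {
  "deltas": [
    [[2.5,-2.3,10],[0,0,0]],
    [[2.5,-2.3,25],[0,0,0]],
    [[2.5,-2.3,40],[0,0,0]],
    [[2.5,-2.3,45],[0,0,0]],
    [[2.5,-2.3,45],[0,0,0]]
  ]
}}

```text
t: 48.32
ee_pos: [389.0, 187.3, 94.6]
orientation: [-0.803, -3.035, 0.003]
ft_force: [-1.3, 0.1, 0.3]
width: 87.3
grasp_force: 0.0
```

{"method": "servo_tool", "body": {
  "deltas": [
    [[0,0,0],[0,0,0]],
    [[0,0,0],[0,0,0]],
    [[0,0,0],[0,0,0]],
    [[0,0,0],[0,0,0]],
    [[0,0,0],[0,0,0]]
  ]
}}

```text
t: 48.73
ee_pos: [390.4, 187.9, 96.1]
orientation: [0.801, 3.037, 0.001]
ft_force: [0.5, 0.3, -0.5]
width: 87.7
grasp_force: 0.0
```

```bash
python3 pair.py
python3 - <<'E'
from h import *
p=get_image("wrist");cv2.imwrite("pics/pair.png",p["frame"])
E
```

```text
wrist 2867 bowl [428.4 164.8] ang 149.7 s -22.8 95.6 handle l [-7.   6.8]
can [245. 229.] [377.3 166. ] z 80 px [56.3 57.1]
can [326. 229.] [401.6 209.1] z 80 px [56.3 56.9]
tcp [390.2 187.8  96. ] yaw_y 60.4 w 87.4 t 48.8
sep 49.5 ang -119.3
mid [389.4 187.6]
tcp [390.2 187.8  96. ] yaw_y 60.4 w 87.4 t 48.8
to [389.4 187.6] tool shift [ 0.6 -0.6 -0. ]
can tool y [  0.5 -25.4]
can tool y [ 0.7 24.1]
```

View pics/pair.png

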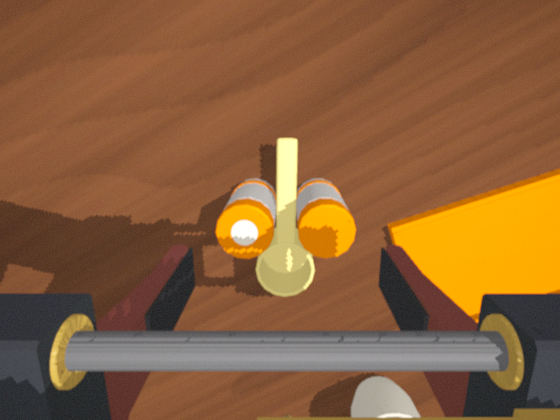

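The view shows both lids at (245,232) and (326,232) straddling the handle, the midpoint about 1 px off the gripper centre. I'll nudge 0.5 mm and descend slowly, watching the force.

{"method": "servo_tool", "body": {
  "deltas": [
    [[0.6,-0.6,4],[0,0,0]],
    [[0.6,-0.6,8],[0,0,0]],
    [[0.6,-0.6,11],[0,0,0]],
    [[0.6,-0.6,12],[0,0,0]],
    [[0.6,-0.6,12],[0,0,0]]
  ]
}}

```text
t: 49.3
ee_pos: [388.9, 187.4, 83.2]
orientation: [-0.801, -3.037, 0.001]
ft_force: [0.9, 0.7, 0.4]
width: 87.7
grasp_force: 0.0
```

{"method": "servo_tool", "body": {
  "deltas": [
    [[0,0,1.5],[0,0,0]],
    [[0,0,3],[0,0,0]],
    [[0,0,4.5],[0,0,0]],
    [[0,0,6],[0,0,0]],
    [[0,0,7.5],[0,0,0]]
  ]
}}

```text
t: 49.72
ee_pos: [389.2, 187.5, 76.0]
orientation: [0.801, 3.038, 0.0]
ft_force: [-0.2, -0.1, 0.3]
width: 87.8
grasp_force: 0.0
```

No contact at 76 mm, which is below the lids, so I'll continue down.

{"method": "servo_tool", "body": {
  "deltas": [
    [[0,0,2],[0,0,0]],
    [[0,0,5],[0,0,0]],
    [[0,0,9],[0,0,0]],
    [[0,0,14],[0,0,0]],
    [[0,0,18],[0,0,0]]
  ]
}}

```text
t: 50.13
ee_pos: [389.1, 187.5, 57.6]
orientation: [-0.801, -3.037, 0.0]
ft_force: [0.4, -0.1, 0.4]
width: 88.3
grasp_force: 0.0
```

{"method": "servo_tool", "body": {
  "deltas": [
    [[0,0,6],[0,0,0]],
    [[0,0,14],[0,0,0]],
    [[0,0,24],[0,0,0]],
    [[0,0,33],[0,0,0]],
    [[0,0,38],[0,0,0]]
  ]
}}

```text
t: 50.55
ee_pos: [388.5, 187.2, 18.7]
orientation: [-0.801, -3.036, 0.002]
ft_force: [-0.3, 0.6, -0.8]
width: 87.5
grasp_force: 0.1
```

{"method": "servo_tool", "body": {
  "deltas": [
    [[0,0,0],[0,0,0]],
    [[0,0,0],[0,0,0]],
    [[0,0,0],[0,0,0]],
    [[0,0,0],[0,0,0]],
    [[0,0,0],[0,0,0]]
  ],
  "grip": 1
}}

```text
t: 50.97
ee_pos: [391.2, 188.3, 22.3]
orientation: [0.8, 3.035, 0.004]
ft_force: [-2.7, -1.8, 28.9]
width: 75.7
grasp_force: 31.8
```

Run:
```python
from sc3 import *
v=scoop("wrist",(430,164),150.);cans();print(ctrl.get_obs()["grasp_force"]);tcp()
```

```text
wrist 3213 bowl [426.8 167.6] ang 149.8 s -9.8 93.3 handle l [-7.   6.7]
can [234. 285.] [378.6 169.9] z 81 px [ 80.5 111.5]
can [329. 286.] [398.3 204.4] z 81 px [83.1 84. ]
can [384. 278.] [409.1 226.1] z 83 px [35.5 64.5]
31.763615612871945
tcp [391.2 188.3  22.3] yaw_y 60.4 w 76.3 t 51.1
```

{"method": "servo_tool", "body": {
  "deltas": [
    [[0,0,0],[0,0,0]],
    [[0,0,0],[0,0,0]],
    [[0,0,0],[0,0,0]]
  ]
}}

```text
t: 51.32
ee_pos: [391.2, 188.3, 22.3]
orientation: [0.8, 3.035, 0.004]
ft_force: [-3.5, -1.5, 28.4]
width: 76.0
grasp_force: 31.8
```

Run:
```python
from sc3 import *
p=get_image("side");w=cloud(p);print(ctrl.get_obs()["ft_force"].round(1));tcp()
w2=get_image("wrist");W=cloud(w2);hsv=cv2.cvtColor(w2["frame"],cv2.COLOR_BGR2HSV)
m=(hsv[...,0]>18)&(hsv[...,0]<40)&(hsv[...,1]<215)&(np.hypot(W[...,0]-400,W[...,1]-185)<90)&(W[...,2]>30)
a=np.deg2rad(150);e=np.array([np.cos(a),np.sin(a)]);s=(W[...,:2]-[428.5,165])@e
for b in range(-20,100,15):
    q=m&(s>b)&(s<b+15);print(b,q.sum(),np.round(np.nanpercentile(W[q][:,2],[10,50,90]),1) if q.any() else "")
crop=np.hstack([p["frame"][240:390,190:390],w2["frame"][160:360,160:420][:150*1,:]]) if 0 else None
A=cv2.resize(p["frame"][240:390,200:400],(400,300));B=cv2.resize(w2["frame"][150:390,140:440],(375,300))
cv2.imwrite("pics/clamp.png",np.hstack([A,B]))
```

```text
[-2.5 -2.4 28.6]
tcp [391.2 188.3  22.3] yaw_y 60.4 w 76.0 t 51.4
-20 28 [30.2 32.1 36.1]
-5 35 [37.8 40.9 41.9]
10 16 [38.6 39.4 40.3]
25 509 [38.5 80.9 82.6]
40 1564 [37.7 66.2 83.2]
55 3814 [ 37.6 159.9 166.4]
70 3051 [ 36.8 154.  160.2]
85 624 [35.6 36.5 37.4]
```

View pics/clamp.png

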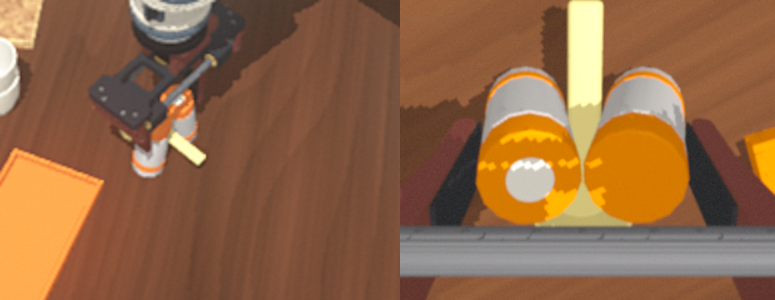

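The last view shows both cans leaning inward with their lids touching, because the pads squeezed slightly above the handle (settled pad height 41 mm, handle 35-40 mm). I'll open, re-check the pair, and clamp 3-4 mm lower.

{"method": "servo_tool", "body": {
  "deltas": [
    [[0,0,0],[0,0,0]],
    [[0,0,0],[0,0,0]],
    [[0,0,0],[0,0,0]],
    [[0,0,0],[0,0,0]],
    [[0,0,0],[0,0,0]]
  ],
  "grip": -1
}}

```text
t: 51.83
ee_pos: [389.1, 187.5, 20.1]
orientation: [-0.801, -3.037, 0.0]
ft_force: [0.4, 0.1, 0.1]
width: 88.2
grasp_force: 0.3
```

```bash
python3 pair.py; python3 -c "
from h import *
o=ctrl.get_obs();print(o['ft_force'].round(1),o['grasp_force'])"
```

```text
wrist 4180 bowl [429.8 164.5] ang 148.7 s -2.9 96.2 handle l [-7.   6.7]
can [353. 288.] [401.  212.4] z 81 px [ 82.3 117.6]
can [217. 288.] [373.7 162.8] z 81 px [ 79.6 114.7]
tcp [389.1 187.5  20. ] yaw_y 60.4 w 87.9 t 51.9
sep 56.6 ang 61.2
mid [387.3 187.6]
tcp [389.1 187.5  20. ] yaw_y 60.4 w 87.9 t 51.9
to [387.3 187.6] tool shift [ 1.6 -0.8  0. ]
can tool y [ 2.  27.5]
can tool y [  1.2 -29.1]
[0.4 1.2 0.2] 0.309457266703248
```

{"method": "servo_tool", "body": {
  "deltas": [
    [[0.5,0,1],[0,0,0]],
    [[1,0,2],[0,0,0]],
    [[1,0,2.7],[0,0,0]],
    [[1,0,2.7],[0,0,0]],
    [[1,0,2.7],[0,0,0]]
  ]
}}

```text
t: 52.35
ee_pos: [388.2, 188.0, 17.3]
orientation: [-0.801, -3.037, 0.0]
ft_force: [0.5, -0.4, 0.2]
width: 87.7
grasp_force: 0.1
```

{"method": "servo_tool", "body": {
  "deltas": [
    [[0,0,0],[0,0,0]],
    [[0,0,0],[0,0,0]],
    [[0,0,0],[0,0,0]],
    [[0,0,0],[0,0,0]]
  ],
  "grip": 1
}}

```text
t: 52.68
ee_pos: [389.0, 188.2, 18.2]
orientation: [0.801, 3.037, 0.001]
ft_force: [-0.8, -0.9, 10.9]
width: 77.0
grasp_force: 30.4
```

Run:
```python
from sc3 import *
v=scoop("wrist",(430,164),150.);cans();print(ctrl.get_obs()["grasp_force"],ctrl.get_obs()["ft_force"].round(1));tcp()
```

```text
wrist 3175 bowl [430.7 164.7] ang 150.0 s 19.4 96.9 handle l [-7.   6.5]
can [275. 291.] [384.9 184. ] z 81 px [ 82.6 215.1]
can [389. 283.] [407.9 226.8] z 83 px [38.4 68.2]
30.36316305398941 [-0.2 -0.7 11.6]
tcp [389.  188.3  18.3] yaw_y 60.4 w 77.7 t 52.8
```

{"method": "servo_tool", "body": {
  "deltas": [
    [[0,0,0],[0,0,0]],
    [[0,0,0],[0,0,0]],
    [[0,0,0],[0,0,0]],
    [[0,0,3],[0,0,0]],
    [[0,0,7],[0,0,0]]
  ],
  "grip": -1
}}

```text
t: 53.2
ee_pos: [388.6, 188.1, 10.4]
orientation: [0.801, 3.037, 0.001]
ft_force: [0.0, -0.2, 1.5]
width: 88.0
grasp_force: 0.5
```

{"method": "servo_tool", "body": {
  "deltas": [
    [[0,0,0],[0,0,0]],
    [[0,0,0],[0,0,0]],
    [[0,0,0],[0,0,0]],
    [[0,0,0],[0,0,0]]
  ],
  "grip": 1
}}

```text
t: 53.53
ee_pos: [388.1, 187.8, 10.4]
orientation: [-0.801, -3.037, 0.001]
ft_force: [-1.0, -2.2, 2.7]
width: 80.4
grasp_force: 29.5
```

Run:
```python
from sc3 import *
v=scoop("wrist",(430,164),150.);cans();print(ctrl.get_obs()["grasp_force"],ctrl.get_obs()["ft_force"].round(1));tcp()
```

```text
wrist 3803 bowl [430.  165.2] ang 151.2 s -23.5 95.9 handle l [-6.9  6.7]
can [269. 298.] [381.7 183.2] z 81 px [ 73.6 235.9]
can [399. 292.] [405.9 228.6] z 83 px [45.2 61.7]
29.472450613975525 [-0.6 -1.2  2.1]
tcp [388.1 187.8  10.4] yaw_y 60.4 w 80.8 t 53.6
```

{"method": "servo_tool", "body": {
  "deltas": [
    [[0,0,0],[0,0,0]],
    [[0,0,0],[0,0,0]],
    [[0,0,0],[0,0,0]],
    [[0,0,3],[0,0,0]],
    [[0,0,6],[0,0,0]]
  ],
  "grip": -1
}}

```text
t: 54.05
ee_pos: [388.7, 188.2, 4.4]
orientation: [0.801, 3.037, 0.001]
ft_force: [-0.8, 0.8, 0.7]
width: 87.6
grasp_force: 0.7
```

{"method": "servo_tool", "body": {
  "deltas": [
    [[0,0,0],[0,0,0]],
    [[0,0,0],[0,0,0]],
    [[0,0,0],[0,0,0]],
    [[0,0,0],[0,0,0]]
  ],
  "grip": 1
}}

```text
t: 54.38
ee_pos: [388.1, 187.8, 4.4]
orientation: [-0.801, -3.037, 0.001]
ft_force: [-0.2, -1.4, 2.7]
width: 82.7
grasp_force: 29.5
```

```bash
cat >> sc3.py <<'E'
def lids():
    """lid tops and body lean, in tool y, from orange pixels of the wrist view"""
    p=get_image("wrist");w=cloud(p);h=cv2.cvtColor(p["frame"],cv2.COLOR_BGR2HSV);T,M=tcp()
    t=(w-np.array([T[0],T[1],0]))@M;ty=t[...,1];z=w[...,2];near=(abs(t[...,0])<30)&(abs(ty)<46)
    for a,b in((77,86),(20,40),(8,20)):
        m=near&(z>a)&(z<b)&((h[...,0]<28) if a>60 else (h[...,1]<60))
        for sg in(-1,1):
            q=m&(ty*sg>0);print((a,b),sg,q.sum(),"ty",np.percentile(ty[q],[2,50,98]).round(1) if q.sum()>20 else "","z",np.median(z[q]).round(1) if q.any() else "")
E
python3 - <<'E'
from sc3 import *
v=scoop("wrist",(430,164),150.);lids();print(ctrl.get_obs()["grasp_force"],ctrl.get_obs()["ft_force"].round(1))
E
```

```text
wrist 4551 bowl [429.6 164.7] ang 150.8 s -23.2 95.3 handle l [-6.9  6.8]
tcp [388.1 187.8   4.4] yaw_y 60.4 w 82.7 t 54.5
(77, 86) -1 5054 ty [-43.  -21.2  -1. ] z 80.9
(77, 86) 1 4270 ty [ 0.9 15.  43.3] z 81.6
(20, 40) -1 791 ty [-39.6 -21.7  -8. ] z 31.3
(20, 40) 1 679 ty [11.3 28.6 42.8] z 33.0
(8, 20) -1 15 ty  z 8.5
(8, 20) 1 120 ty [25.4 38.4 45.7] z 11.4
29.434245228767395 [-0.2 -1.7  3.3]
```

The lids touch at the top and the light handle is squeezed softly (width 82.7 mm), but the clamp force is a real 30 N. I'll try a small lift to see whether the scoop comes up with it.

{"method": "servo_tool", "body": {
  "deltas": [
    [[0,0,-2],[0,0,0]],
    [[0,0,-5],[0,0,0]],
    [[0,0,-9],[0,0,0]],
    [[0,0,-13],[0,0,0]],
    [[0,0,-15],[0,0,0]]
  ]
}}

```text
t: 54.9
ee_pos: [388.6, 188.2, 20.1]
orientation: [0.801, 3.037, 0.001]
ft_force: [-0.3, -0.2, -2.3]
width: 82.6
grasp_force: 29.2
```

```bash
cat >> sc3.py <<'E'
def prof(n="wrist",c=(429,165),ang=150.,zmax=140):
    p=get_image(n);W=cloud(p);h=cv2.cvtColor(p["frame"],cv2.COLOR_BGR2HSV)
    a=np.deg2rad(ang);e=np.array([np.cos(a),np.sin(a)]);d=W[...,:2]-c;s=d@e;l=d@[-e[1],e[0]]
    m=(h[...,0]>18)&(h[...,0]<40)&(h[...,1]<190)&(W[...,2]>20)&(W[...,2]<zmax)&(abs(l)<26)
    for b in(-25,-15,30,60,70,80,90):
        q=m&(s>b)&(s<b+10);print(n,b,q.sum(),np.nanpercentile(W[q][:,2],[10,50,90]).round(1) if q.sum()>3 else "")
E
python3 - <<'E'
from sc3 import *
prof();prof("side");lids();print(ctrl.get_obs()["grasp_force"],ctrl.get_obs()["ft_force"].round(1))
E
```

```text
wrist -25 693 [48.2 52.9 54.9]
wrist -15 20 [54.4 54.9 55.8]
wrist 30 296 [54.1 55.  96.9]
wrist 60 727 [54.2 55.5 62.1]
wrist 70 637 [54.6 55.6 56.4]
wrist 80 663 [54.8 55.9 56.7]
wrist 90 357 [54.5 55.9 56.7]
side -25 3 
side -15 16 [45.3 50.2 55.6]
side 30 7 [ 96.4  97.8 101.2]
side 60 24 [54.7 56.2 58.5]
side 70 24 [55.4 57.  58.6]
side 80 25 [54.4 57.1 58.5]
side 90 8 [56.5 57.7 58.5]
tcp [388.6 188.1  19.8] yaw_y 60.4 w 82.8 t 55.0
(77, 86) -1 850 ty [-45.3 -23.2  -5.8] z 81.5
(77, 86) 1 904 ty [ 3.5 25.1 45.2] z 81.5
(20, 40) -1 232 ty [-37.7 -22.6  -9.4] z 35.9
(20, 40) 1 178 ty [16.1 35.4 45.4] z 26.7
(8, 20) -1 43 ty [-38.2 -19.2 -10.9] z 19.2
(8, 20) 1 4 ty  z 19.6
29.22323226928711 [-0.9 -0.5 -1.2]
```

The scoop came up level: handle and bowl rims at 55 mm after a 15 mm lift, with the clamp holding. I'll carry it gently to the cork tray.

{"method": "servo_tool", "body": {
  "deltas": [
    [[0,0,-8],[0,0,0]],
    [[0,0,-28],[0,0,0]],
    [[0,0,-55],[0,0,0]],
    [[0,0,-80],[0,0,0]],
    [[0,0,-92],[0,0,0]]
  ]
}}

```text
t: 55.47
ee_pos: [389.3, 188.5, 114.3]
orientation: [0.801, 3.035, 0.003]
ft_force: [0.0, 0.3, -1.5]
width: 82.4
grasp_force: 29.2
```

{"method": "servo_tool", "body": {
  "deltas": [
    [[-10,-1,0],[0,0,0]],
    [[-33,-3.3,0],[0,0,0]],
    [[-63,-6.3,0],[0,0,0]],
    [[-93,-9.3,0],[0,0,0]],
    [[-123,-12.4,0],[0,0,0]]
  ]
}}

```text
t: 55.88
ee_pos: [490.0, 115.1, 110.7]
orientation: [-0.8, -3.037, 0.001]
ft_force: [0.1, -0.2, -1.2]
width: 83.2
grasp_force: 29.2
```

{"method": "servo_tool", "body": {
  "deltas": [
    [[-30,-3,0],[0,0,0]],
    [[-60,-6,0],[0,0,0]],
    [[-90,-9,0],[0,0,0]],
    [[-120,-12,0],[0,0,0]],
    [[-150,-15,0],[0,0,0]]
  ]
}}

```text
t: 56.3
ee_pos: [612.9, 27.7, 110.0]
orientation: [-0.801, -3.036, 0.001]
ft_force: [0.2, 0.8, -1.8]
width: 82.6
grasp_force: 29.2
```

{"method": "servo_tool", "body": {
  "deltas": [
    [[-22,-2,0],[0,0,0]],
    [[-36,-3.5,0],[0,0,0]],
    [[-42,-4.3,0],[0,0,0.08]],
    [[-42,-4.3,0],[0,0,0.17]],
    [[-42,-4.3,0],[0,0,0.26]]
  ]
}}

```text
t: 56.72
ee_pos: [646.5, 3.7, 109.7]
orientation: [-1.195, -2.903, 0.001]
ft_force: [-0.0, -0.4, -2.0]
width: 82.7
grasp_force: 29.2
```

{"method": "servo_tool", "body": {
  "deltas": [
    [[0,0,0],[0,0,0.09]],
    [[0,0,0],[0,0,0.18]],
    [[0,0,0],[0,0,0.27]],
    [[0,0,0],[0,0,0.36]],
    [[0,0,0],[0,0,0.45]]
  ]
}}

```text
t: 57.13
ee_pos: [646.2, 4.3, 109.8]
orientation: [-1.812, -2.564, 0.002]
ft_force: [-0.3, -0.7, -1.9]
width: 83.2
grasp_force: 29.2
```

{"method": "servo_tool", "body": {
  "deltas": [
    [[0,0,0],[0,0,0.09]],
    [[0,0,0],[0,0,0.17]],
    [[0,0,0],[0,0,0.23]],
    [[0,0,0],[0,0,0.24]],
    [[0,0,0],[0,0,0.24]]
  ]
}}

```text
t: 57.55
ee_pos: [646.3, 4.5, 110.3]
orientation: [-2.1, -2.335, 0.002]
ft_force: [0.1, -0.3, -1.2]
width: 83.1
grasp_force: 29.2
```

Run:
```python
from sc3 import *
T,M=tcp();e=M[:2,0];b=T[:2]-47*e
ang=np.degrees(np.arctan2(e[1],e[0]));print("exp bowl",b.round(1),"ang",ang.round(1))
v=scoop("wrist",b,ang,zc=T[2]+32);prof("wrist",b,ang,160)
for n in("wrist","scene"):
    p=get_image(n);w=cloud(p)
    for r in finder.silhouettes("tray_cork",p)[:1]:
        P=w[r["mask"]];P=P[(abs(P[:,2]-7)<8)];A=cv2.minAreaRect(P[:,:2].astype(np.float32));print(n,r["score"],np.round(A[0],1),np.round(A[1]),round(A[2],1))
```

```text
tcp [646.3   4.5 110.3] yaw_y 6.1 w 83.1 t 57.5
exp bowl [651.3 -42.3] ang 96.1
wrist 4352 bowl [650.8 -43. ] ang 95.6 s -22.8 95.6 handle l [-6.9  6.5]
wrist -25 683 [138.7 143.3 145.3]
wrist -15 52 [108.7 110.4 145.8]
wrist 30 225 [144.2 145.2 145.9]
wrist 60 694 [144.5 145.8 147.3]
wrist 70 624 [145.1 146.  146.8]
wrist 80 655 [145.2 146.2 147. ]
wrist 90 375 [144.8 146.2 147. ]
wrist 0.68 [642.5  18.4] [112. 143.] 4.5
scene 0.84 [643.6  -4.5] [123. 185.] 6.3
```

{"method": "servo_tool", "body": {
  "deltas": [
    [[0,0,8],[0,0,0]],
    [[0,0,28],[0,0,0]],
    [[0,0,52],[0,0,0]],
    [[0,0,70],[0,0,0]],
    [[0,0,78],[0,0,0]]
  ]
}}

```text
t: 58.27
ee_pos: [644.7, 5.1, 30.4]
orientation: [-2.099, -2.333, 0.004]
ft_force: [-1.6, -0.1, -1.9]
width: 83.1
grasp_force: 29.2
```

{"method": "servo_tool", "body": {
  "deltas": [
    [[0,0,5],[0,0,0]],
    [[0,0,12],[0,0,0]],
    [[0,0,18],[0,0,0]],
    [[0,0,20.5],[0,0,0]],
    [[0,0,21.5],[0,0,0]]
  ]
}}

```text
t: 58.68
ee_pos: [646.9, 5.1, 12.0]
orientation: [2.102, 2.335, 0.0]
ft_force: [0.5, -0.6, -0.7]
width: 82.6
grasp_force: 29.2
```

{"method": "servo_tool", "body": {
  "deltas": [
    [[0,0,0],[0,0,0]],
    [[0,0,0.5],[0,0,0]],
    [[0,0,1],[0,0,0]],
    [[0,0,1.5],[0,0,0]],
    [[0,0,1.5],[0,0,0]]
  ]
}}

```text
t: 59.1
ee_pos: [646.9, 5.1, 10.6]
orientation: [2.102, 2.335, 0.0]
ft_force: [-0.0, -0.8, -2.1]
width: 82.7
grasp_force: 29.2
```

Run:
```python
from sc3 import *
T,M=tcp();e=M[:2,0];b=T[:2]-47*e;ang=np.degrees(np.arctan2(e[1],e[0]))
v=scoop("wrist",b,ang,zc=41);prof("wrist",b,ang,70);print(ctrl.get_obs()["ft_force"].round(1))
```

```text
tcp [646.9   5.1  10.6] yaw_y 6.0 w 82.7 t 59.1
wrist 4404 bowl [651.2 -42.5] ang 95.5 s -23.4 95.5 handle l [-7.   6.5]
wrist -25 662 [38.5 43.2 45.1]
wrist -15 20 [44.5 45.2 46. ]
wrist 30 226 [44.4 45.2 45.9]
wrist 60 755 [44.7 46.1 56.1]
wrist 70 621 [45.2 46.2 47.1]
wrist 80 661 [45.6 46.5 47.4]
wrist 90 365 [45.1 46.4 47.4]
[ 0.4  0.8 -2. ]
```

{"method": "servo_tool", "body": {
  "deltas": [
    [[0,0,0.5],[0,0,0]],
    [[0,0,1],[0,0,0]],
    [[0,0,1.5],[0,0,0]],
    [[0,0,1.5],[0,0,0]],
    [[0,0,1.5],[0,0,0]]
  ]
}}

```text
t: 59.62
ee_pos: [646.8, 5.1, 9.0]
orientation: [2.102, 2.335, 0.0]
ft_force: [-0.3, 0.6, -1.4]
width: 82.5
grasp_force: 29.2
```

{"method": "servo_tool", "body": {
  "deltas": [
    [[0,0,0],[0,0,0]],
    [[0,0,0],[0,0,0]],
    [[0,0,0],[0,0,0]],
    [[0,0,0],[0,0,0]],
    [[0,0,0],[0,0,0]]
  ],
  "grip": -1
}}

```text
t: 60.03
ee_pos: [646.7, 5.0, 9.0]
orientation: [2.102, 2.335, -0.0]
ft_force: [-1.2, -1.0, -0.2]
width: 87.6
grasp_force: 0.1
```

{"method": "servo_tool", "body": {
  "deltas": [
    [[0,0,-4],[0,0,0]],
    [[0,0,-12],[0,0,0]],
    [[0,0,-30],[0,0,0]],
    [[0,0,-55],[0,0,0]],
    [[0,0,-80],[0,0,0]]
  ]
}}

```text
t: 60.45
ee_pos: [646.4, 5.1, 90.1]
orientation: [-2.101, -2.334, 0.001]
ft_force: [-0.1, -0.1, 0.7]
width: 87.6
grasp_force: 0.0
```

{"method": "servo_tool", "body": {
  "deltas": [
    [[0,0,-25],[0,0,0]],
    [[0,0,-45],[0,0,0]],
    [[0,0,-50],[0,0,0]],
    [[0,0,-50],[0,0,0]],
    [[0,0,-50],[0,0,0]]
  ]
}}

```text
t: 60.87
ee_pos: [646.4, 5.1, 138.7]
orientation: [-2.102, -2.335, 0.0]
ft_force: [-0.3, -0.3, -0.6]
width: 87.8
grasp_force: 0.0
```

Run:
```python
from sc3 import *
v=scoop("wrist",(651,-42),95.5,zc=41);tcp();cans(70,95)
p=get_image("wrist");w=cloud(p)
for r in finder.silhouettes("tray_cork",p)[:1]:
    P=w[r["mask"]];P=P[(abs(P[:,2]-7)<8)];A=cv2.minAreaRect(P[:,:2].astype(np.float32));print(r["score"],np.round(A[0],1),np.round(A[1]),round(A[2],1))
```

```text
wrist 1837 bowl [652.2 -42.6] ang 96.8 s -22.3 95.4 handle l [-7.   6.7]
tcp [645.9   5.1 137.8] yaw_y 6.0 w 87.6 t 60.9
can [250. 213.] [620.4   0.9] z 84 px [49.1 50.7]
can [311. 216.] [663.    4.4] z 85 px [49.4 53.2]
can [218. 398.] [ 609.6 -163.8] z 74 px [47.4 67.1]
0.76 [644.6  -3.3] [115. 185.] 7.4
```

The scoop is down in the cork tray: bowl (652,-43), handle 96.8°, tray axis 97.4°. The borrowed orange cans are at (620,1) and (663,4), the latter leaning a little. I'll pick that one first, with the fingers along the handle.

{"method": "servo_tool", "body": {
  "deltas": [
    [[-1,10,0],[0,0,0.12]],
    [[-2.7,19,0],[0,0,0.24]],
    [[-2.7,19,0],[0,0,0.36]],
    [[-2.7,19,0],[0,0,0.48]],
    [[-2.7,19,0],[0,0,0.6]]
  ]
}}

```text
t: 61.48
ee_pos: [665.4, 4.4, 137.6]
orientation: [-2.702, -1.601, 0.003]
ft_force: [0.6, -0.6, 0.0]
width: 87.8
grasp_force: 0.0
```

{"method": "servo_tool", "body": {
  "deltas": [
    [[0,0,0],[0,0,0.12]],
    [[0,0,0],[0,0,0.24]],
    [[0,0,0],[0,0,0.36]],
    [[0,0,0],[0,0,0.48]],
    [[0,0,0],[0,0,0.6]]
  ]
}}

```text
t: 61.9
ee_pos: [665.3, 4.4, 137.7]
orientation: [-3.055, -0.731, 0.003]
ft_force: [-0.4, -0.8, 0.1]
width: 87.9
grasp_force: 0.0
```

{"method": "servo_tool", "body": {
  "deltas": [
    [[0,0,0],[0,0,0.12]],
    [[0,0,0],[0,0,0.24]],
    [[0,0,0],[0,0,0.36]],
    [[0,0,0],[0,0,0.37]],
    [[0,0,0],[0,0,0.37]]
  ]
}}

```text
t: 62.32
ee_pos: [665.5, 4.4, 138.0]
orientation: [-3.137, -0.171, 0.002]
ft_force: [0.4, -0.3, -0.3]
width: 87.4
grasp_force: 0.0
```

Run:
```python
from sc3 import *
tcp();c=cans(70,95);totool(max(c,key=lambda q:q[0]));scoop("wrist",(651,-42),96,zc=41)
o=get_image("scene");w=cloud(o);h=cv2.cvtColor(o["frame"],cv2.COLOR_BGR2HSV)
m=(w[...,0]>560)&(w[...,0]<720)&(abs(w[...,1])<60)&(h[...,0]<25)&(h[...,1]>150)
for a,b in((1,20),(60,90)):
    q=m&(w[...,2]>a)&(w[...,2]<b)
    k,L,S,C=cv2.connectedComponentsWithStats(q.astype(np.uint8))
    for i in range(1,k):
        if S[i,4]>8: print(a,b,C[i].round(),S[i,4],np.nanmedian(w[L==i],0).round(1),np.nanmin(w[L==i],0).round(),np.nanmax(w[L==i],0).round())
```

```text
tcp [665.5   4.4 138. ] yaw_y -83.8 w 87.4 t 62.3
can [547.  18.] [ 808.2 -144.6] z 79 px [28.2 49.9]
can [290. 210.] [666.9   1.9] z 85 px [49.2 55.5]
can [ 57. 257.] [608.5 166.1] z 81 px [80.1 86.3]
can [288. 266.] [623.4  -1.4] z 84 px [47.2 49.1]
tcp [665.5   4.4 138.2] yaw_y -83.7 w 87.8 t 62.4
to [ 808.2 -144.6] tool shift [125.6 163.7  -0.2]
wrist 1658 bowl [644.1 -41.6] ang 86.5 s -114.6 93.1 handle l [-3.3 11.8]
60 90 [291. 261.] 246 [655.5  -0.8  83.2] [603. -22.  67.] [686.  16.  90.]
```

{"method": "servo_tool", "body": {
  "deltas": [
    [[1,2.6,10],[0,0,0]],
    [[1,2.6,35],[0,0,0]],
    [[1,2.6,62],[0,0,0]],
    [[1,2.6,84],[0,0,0]],
    [[1,2.6,93],[0,0,0]]
  ]
}}

```text
t: 62.88
ee_pos: [664.7, 1.8, 42.0]
orientation: [-3.137, -0.168, 0.008]
ft_force: [-0.6, 1.0, -0.3]
width: 88.3
grasp_force: 0.0
```

{"method": "servo_tool", "body": {
  "deltas": [
    [[0,0,0],[0,0,0]],
    [[0,0,0],[0,0,0]],
    [[0,0,0],[0,0,0]],
    [[0,0,0],[0,0,0]],
    [[0,0,0],[0,0,0]]
  ],
  "grip": 1
}}

```text
t: 63.3
ee_pos: [668.2, 1.9, 47.5]
orientation: [3.137, 0.166, 0.004]
ft_force: [-0.3, 0.2, -0.4]
width: 57.7
grasp_force: 0.0
```

{"method": "servo_tool", "body": {
  "deltas": [
    [[0,0,0],[0,0,0]],
    [[0,0,0],[0,0,0]],
    [[0,0,0],[0,0,0]],
    [[0,0,0],[0,0,0]]
  ]
}}

```text
t: 63.63
ee_pos: [667.3, 1.9, 46.2]
orientation: [3.137, 0.166, 0.001]
ft_force: [-0.4, 0.1, 2.1]
width: 34.3
grasp_force: 30.0
```

{"method": "servo_tool", "body": {
  "deltas": [
    [[0,0,-5],[0,0,0]],
    [[0,0,-15],[0,0,0]],
    [[0,0,-40],[0,0,0]],
    [[0,0,-75],[0,0,0]],
    [[0,0,-105],[0,0,0]]
  ]
}}

```text
t: 64.05
ee_pos: [667.1, 1.9, 153.0]
orientation: [-3.137, -0.166, 0.0]
ft_force: [1.3, 0.4, -1.1]
width: 33.7
grasp_force: 30.0
```

Run:
```python
from sc3 import *
tcp();v=scoop("side",(651,-42),96,zc=41);v=scoop("scene",(651,-42),96,zc=41);c=cans(70,110)
totool((528,362))
```

```text
tcp [667.1   1.9 153. ] yaw_y -83.9 w 33.7 t 64.0
side 215 bowl [637.1 -45.8] ang 82.2 s -105.9 95.5 handle l [-9.7 11.3]
scene 214 bowl [655.1 -45.8] ang 97.5 s -20.8 94.8 handle l [-8.   8.4]
can [532.  29.] [ 810.8 -148.9] z 86 px [49.9 71.9]
can [ 69. 265.] [604.9 166.7] z 82 px [82.5 87.3]
tcp [669.4   1.9 154.9] yaw_y -83.9 w 33.8 t 64.2
to [528 362] tool shift [-102.6 -373.    -0.9]
```

{"method": "servo_tool", "body": {
  "deltas": [
    [[-5,-19,-10],[0,0,0]],
    [[-14,-53,-18],[0,0,0]],
    [[-24,-91,-20],[0,0,0]],
    [[-34,-128,-20],[0,0,0]],
    [[-44,-165,-20],[0,0,0]]
  ]
}}

```text
t: 64.62
ee_pos: [604.4, 162.3, 170.0]
orientation: [3.137, 0.165, -0.003]
ft_force: [-0.4, 0.9, -0.6]
width: 33.4
grasp_force: 30.0
```

{"method": "servo_tool", "body": {
  "deltas": [
    [[-10,-37,0],[0,0,0]],
    [[-20,-74,0],[0,0,0]],
    [[-30,-111,0],[0,0,0]],
    [[-40,-148,0],[0,0,0]],
    [[-49,-181,0],[0,0,0]]
  ]
}}

```text
t: 65.03
ee_pos: [536.1, 337.7, 169.7]
orientation: [3.136, 0.167, -0.003]
ft_force: [0.9, 0.2, -0.5]
width: 33.8
grasp_force: 30.0
```

{"method": "servo_tool", "body": {
  "deltas": [
    [[-6,-22,0],[0,0,0]],
    [[-7,-26.5,15],[0,0,0]],
    [[-7,-26.5,45],[0,0,0]],
    [[-7,-26.5,80],[0,0,0]],
    [[-7,-26.5,105],[0,0,0]]
  ]
}}

```text
t: 65.45
ee_pos: [526.3, 361.0, 62.6]
orientation: [3.135, 0.167, -0.005]
ft_force: [0.3, -0.3, -1.5]
width: 34.0
grasp_force: 30.0
```

{"method": "servo_tool", "body": {
  "deltas": [
    [[0,0,6],[0,0,0]],
    [[0,0,10],[0,0,0]],
    [[0,0,13],[0,0,0]],
    [[0,0,13],[0,0,0]],
    [[0,0,13],[0,0,0]]
  ]
}}

```text
t: 65.87
ee_pos: [529.4, 362.2, 54.4]
orientation: [-3.136, -0.166, -0.003]
ft_force: [-0.2, 0.0, -1.3]
width: 33.9
grasp_force: 30.0
```

Run:
```python
from sc3 import *
tcp();totool((528,362));p=get_image("wrist");w=cloud(p);h=cv2.cvtColor(p["frame"],cv2.COLOR_BGR2HSV)
m=(h[...,0]>5)&(h[...,0]<28)&(h[...,1]>180)&(w[...,2]<16)&(w[...,2]>0)
P=w[m];A=cv2.minAreaRect(P[:,:2].astype(np.float32));print(m.sum(),np.round(A[0]),np.round(A[1]),A[2])
for n in("scene",):
    p=get_image(n);w=cloud(p);r=finder.silhouettes("tray_orange",p)[0];P=w[r["mask"]];P=P[abs(P[:,2]-7)<9];A=cv2.minAreaRect(P[:,:2].astype(np.float32));print(np.round(A[0]),np.round(A[1]),A[2])
```

```text
tcp [529.4 362.2  54.4] yaw_y -83.9 w 33.9 t 65.9
tcp [529.4 362.2  54.4] yaw_y -83.9 w 33.9 t 65.9
to [528 362] tool shift [-1.4  0.1 -0. ]
27687 [523. 337.] [437. 208.] 83.2471923828125
[519. 326.] [180. 125.] 79.64492797851562
```

{"method": "servo_tool", "body": {
  "deltas": [
    [[-1,0,3],[0,0,0]],
    [[-1,0,5],[0,0,0]],
    [[-1,0,7],[0,0,0]],
    [[-1,0,7.5],[0,0,0]],
    [[-1,0,7.5],[0,0,0]]
  ]
}}

```text
t: 66.43
ee_pos: [528.0, 361.9, 46.0]
orientation: [-3.137, -0.166, -0.002]
ft_force: [0.4, -0.5, 4.0]
width: 34.0
grasp_force: 30.0
```

{"method": "servo_tool", "body": {
  "deltas": [
    [[0,0,0],[0,0,0]],
    [[0,0,0],[0,0,0]],
    [[0,0,0],[0,0,0]],
    [[0,0,0],[0,0,0]],
    [[0,0,0],[0,0,0]]
  ],
  "grip": -1
}}

```text
t: 66.85
ee_pos: [527.3, 361.6, 45.3]
orientation: [3.137, 0.166, -0.001]
ft_force: [0.4, 0.3, -0.6]
width: 64.0
grasp_force: 0.0
```

{"method": "servo_tool", "body": {
  "deltas": [
    [[0,0,-10],[0,0,0]],
    [[0,0,-35],[0,0,0]],
    [[0,0,-70],[0,0,0]],
    [[0,0,-100],[0,0,0]],
    [[0,0,-100],[0,0,0]]
  ]
}}

```text
t: 67.27
ee_pos: [531.0, 364.0, 152.8]
orientation: [-3.132, -0.166, -0.014]
ft_force: [0.7, 1.1, 1.1]
width: 87.6
grasp_force: 0.0
```

Run:
```python
from sc3 import *
tcp();c=cans(70,100);totool((623,0))
```

```text
tcp [531.  364.  152.8] yaw_y -83.9 w 87.6 t 67.3
can [538. 139.] [599.5 178.6] z 83 px [65.4 73.2]
can [  4. 248.] [428.1 587. ] z 74 px [ 10.3 214.6]
can [289. 192.] [542.1 363.3] z 84 px [46.8 48.4]
tcp [529.8 363.2 150.1] yaw_y -83.9 w 87.5 t 67.3
to [623   0] tool shift [ 54.3 371.   -0.9]
```

{"method": "servo_tool", "body": {
  "deltas": [
    [[4,27,0],[0,0,0]],
    [[9,65,0],[0,0,0]],
    [[15,104,0],[0,0,0]],
    [[21,143,0],[0,0,0]],
    [[27,183,0],[0,0,0]]
  ]
}}

```text
t: 67.73
ee_pos: [573.0, 180.9, 144.8]
orientation: [3.137, 0.167, -0.002]
ft_force: [0.2, 0.7, 0.2]
width: 87.7
grasp_force: 0.0
```

{"method": "servo_tool", "body": {
  "deltas": [
    [[6,39,0],[0,0,0]],
    [[12,78,0],[0,0,0]],
    [[17,117,0],[0,0,0]],
    [[23,155,0],[0,0,0]],
    [[27,184,0],[0,0,0]]
  ]
}}

```text
t: 68.15
ee_pos: [619.6, -0.5, 144.7]
orientation: [3.137, 0.164, -0.002]
ft_force: [1.1, 0.2, -0.2]
width: 87.8
grasp_force: 0.0
```

{"method": "servo_tool", "body": {
  "deltas": [
    [[0,4,5],[0,0,0]],
    [[0,4,8],[0,0,0]],
    [[0,4,8],[0,0,0]],
    [[0,4,8],[0,0,0]],
    [[0,4,8],[0,0,0]]
  ]
}}

```text
t: 68.57
ee_pos: [619.8, -0.1, 137.3]
orientation: [-3.137, -0.169, 0.001]
ft_force: [-0.0, -0.2, -0.0]
width: 87.9
grasp_force: 0.0
```

Run:
```python
from sc3 import *
tcp();c=cans(70,100);c=min(c,key=lambda q:np.hypot(*(q-[622,0])));totool(c);scoop("wrist",(651,-42),96,zc=41)
```

```text
tcp [ 6.198e+02 -1.000e-01  1.373e+02] yaw_y -83.8 w 87.9 t 68.6
can [ 45. 208.] [604.8 166.8] z 82 px [94.9 99.5]
can [289. 209.] [622.2  -1.5] z 84 px [49.1 50.8]
can [505. 247.] [ 610.4 -164.7] z 74 px [66.6 79.1]
tcp [ 6.200e+02 -1.000e-01  1.375e+02] yaw_y -83.8 w 87.8 t 68.6
to [622.2  -1.5] tool shift [ 2.   1.6 -0. ]
wrist 2578 bowl [643.7 -42.1] ang 87.4 s -114.1 93.4 handle l [-8.5 11.4]
```

{"method": "servo_tool", "body": {
  "deltas": [
    [[2,1.8,10],[0,0,0]],
    [[2,1.8,35],[0,0,0]],
    [[2,1.8,62],[0,0,0]],
    [[2,1.8,84],[0,0,0]],
    [[2,1.8,92],[0,0,0]]
  ]
}}

```text
t: 69.08
ee_pos: [620.1, -2.7, 41.8]
orientation: [-3.137, -0.167, 0.008]
ft_force: [0.0, 0.9, -0.5]
width: 87.7
grasp_force: 0.0
```

{"method": "servo_tool", "body": {
  "deltas": [
    [[0,0,0],[0,0,0]],
    [[0,0,0],[0,0,0]],
    [[0,0,0],[0,0,0]],
    [[0,0,0],[0,0,0]],
    [[0,0,0],[0,0,0]]
  ],
  "grip": 1
}}

```text
t: 69.5
ee_pos: [623.5, -3.1, 46.8]
orientation: [3.137, 0.166, 0.004]
ft_force: [-0.3, -0.2, -1.0]
width: 58.3
grasp_force: 0.0
```

{"method": "servo_tool", "body": {
  "deltas": [
    [[0,0,0],[0,0,0]],
    [[0,0,0],[0,0,0]],
    [[0,0,0],[0,0,0]],
    [[0,0,0],[0,0,0]]
  ]
}}

```text
t: 69.83
ee_pos: [622.9, -3.2, 46.0]
orientation: [3.137, 0.166, 0.001]
ft_force: [0.1, 0.5, 14.3]
width: 31.5
grasp_force: 7.0
```

{"method": "servo_tool", "body": {
  "deltas": [
    [[0,0,-5],[0,0,0]],
    [[0,0,-15],[0,0,0]],
    [[0,0,-45],[0,0,0]],
    [[0,0,-85],[0,0,0]],
    [[0,0,-120],[0,0,0]]
  ]
}}

```text
t: 70.25
ee_pos: [622.0, -3.2, 167.4]
orientation: [-3.137, -0.166, 0.001]
ft_force: [1.0, -0.1, 0.3]
width: 0.6
grasp_force: 0.0
```

Run:
```python
from sc3 import *
tcp();totool((515,287));print(ctrl.get_obs()["grasp_force"])
```

```text
tcp [622.   -3.2 167.4] yaw_y -83.9 w 0.6 t 70.2
tcp [622.   -3.2 167.4] yaw_y -83.9 w 0.6 t 70.2
to [515 287] tool shift [-7.580e+01 -2.998e+02  1.000e-01]
0.0
```

That can slipped out of the grip. I'll see where it is now.

{"method": "servo_tool", "body": {
  "deltas": [
    [[0,0,0],[0,0,0]],
    [[0,0,0],[0,0,0]],
    [[0,0,0],[0,0,0]],
    [[0,0,0],[0,0,0]],
    [[0,0,0],[0,0,0]]
  ],
  "grip": -1
}}

```text
t: 70.67
ee_pos: [621.3, -3.1, 163.8]
orientation: [-3.137, -0.166, 0.005]
ft_force: [0.7, 0.5, -0.4]
width: 31.1
grasp_force: 0.0
```

```bash
cat >> sc3.py <<'E'
def state():
    for n in("wrist","scene","side"):
        p=get_image(n);w=cloud(p);h=cv2.cvtColor(p["frame"],cv2.COLOR_BGR2HSV)
        m=(w[...,0]>540)&(w[...,0]<760)&(abs(w[...,1])<110)&(w[...,2]<100)
        for nm,q in(("lid",m&(h[...,0]<27)&(h[...,1]>195)&(w[...,2]>14)),("yel",m&(h[...,0]>18)&(h[...,0]<40)&(h[...,1]<190)&(w[...,2]>32)&(w[...,2]<52))):
            k,L,S,C=cv2.connectedComponentsWithStats(cv2.morphologyEx(q.astype(np.uint8),cv2.MORPH_OPEN,np.ones((2,2))))
            for i in range(1,k):
                if S[i,4]>25: P=w[(L==i)&q];print(n,nm,C[i].round(),S[i,4],"med",np.median(P,0).round(1),"lo",P.min(0).round(),"hi",P.max(0).round())
E
python3 - <<'E'
from sc3 import *
tcp();state();cans(70,100)
E
```

```text
tcp [621.3  -3.1 163.8] yaw_y -83.9 w 31.1 t 70.7
wrist lid [285. 201.] 1170 med [623.4  -2.   83.8] lo [603. -19.  78.] hi [638.  15.  86.]
wrist yel [292. 161.] 2077 med [645.3  -0.7  43.2] lo [631. -66.  34.] hi [674.  51.  46.]
scene yel [288. 271.] 262 med [649.   -9.3  41.1] lo [633. -65.  32.] hi [678.  49.  48.]
side yel [200. 222.] 208 med [646.2  -6.7  43.6] lo [634. -69.  32.] hi [672.  50.  49.]
can [ 63. 201.] [604.7 166.6] z 83 px [85.6 90.1]
can [284. 201.] [622.   -1.6] z 84 px [44.4 46.2]
can [482. 237.] [ 610.4 -164.8] z 75 px [61.2 71.8]
```

The can is still upright at (622,-1.6), so the pads slid off near the lid. I'll regrip lower round the body, as with the first grasps.

{"method": "servo_tool", "body": {
  "deltas": [
    [[0.8,-1.7,5],[0,0,0]],
    [[0.8,-1.7,12],[0,0,0]],
    [[0.8,-1.7,20],[0,0,0]],
    [[0.8,-1.7,28],[0,0,0]],
    [[0.8,-1.7,32],[0,0,0]]
  ]
}}

```text
t: 71.28
ee_pos: [622.1, -1.3, 131.6]
orientation: [-3.137, -0.166, 0.004]
ft_force: [-0.2, -0.5, 0.4]
width: 79.9
grasp_force: 0.0
```

{"method": "servo_tool", "body": {
  "deltas": [
    [[0,0,0],[0,0,0]],
    [[0,0,5],[0,0,0]],
    [[0,0,5],[0,0,0]],
    [[0,0,5],[0,0,0]],
    [[0,0,5],[0,0,0]]
  ]
}}

```text
t: 71.7
ee_pos: [623.3, -1.4, 128.7]
orientation: [3.137, 0.166, 0.001]
ft_force: [-0.3, -0.2, -0.4]
width: 88.0
grasp_force: 0.0
```

Run:
```python
from sc3 import *
tcp();c=cans(70,100);c=min(c,key=lambda q:np.hypot(*(q-[622,0])));totool(c)
```

```text
tcp [623.3  -1.4 128.7] yaw_y -83.9 w 88.0 t 71.7
can [ 41. 217.] [604.4 165.5] z 81 px [ 91.5 103.1]
can [286. 217.] [622.3  -1.5] z 84 px [50.5 52.4]
can [508. 256.] [ 610.3 -164.7] z 74 px [68.3 81.1]
tcp [623.3  -1.4 128.8] yaw_y -83.9 w 88.0 t 71.8
to [622.3  -1.5] tool shift [-1.1  0.  -0. ]
```

{"method": "servo_tool", "body": {
  "deltas": [
    [[-1,0,10],[0,0,0]],
    [[-1,0,38],[0,0,0]],
    [[-1,0,68],[0,0,0]],
    [[-1,0,90],[0,0,0]],
    [[-1,0,98],[0,0,0]]
  ]
}}

```text
t: 72.17
ee_pos: [619.4, -1.4, 26.7]
orientation: [-3.137, -0.166, 0.008]
ft_force: [-1.2, 0.5, 0.1]
width: 88.3
grasp_force: 0.0
```

{"method": "servo_tool", "body": {
  "deltas": [
    [[0,0,0],[0,0,0]],
    [[0,0,0],[0,0,0]],
    [[0,0,0],[0,0,0]],
    [[0,0,0],[0,0,0]],
    [[0,0,0],[0,0,0]]
  ],
  "grip": 1
}}

```text
t: 72.58
ee_pos: [623.2, -1.5, 31.9]
orientation: [3.137, 0.166, 0.004]
ft_force: [-0.4, -0.1, 1.1]
width: 58.0
grasp_force: 0.0
```

{"method": "servo_tool", "body": {
  "deltas": [
    [[0,0,0],[0,0,0]],
    [[0,0,0],[0,0,0]],
    [[0,0,0],[0,0,0]],
    [[0,0,0],[0,0,0]]
  ]
}}

```text
t: 72.92
ee_pos: [622.3, -1.4, 30.8]
orientation: [3.137, 0.166, 0.001]
ft_force: [-0.9, 0.1, 1.8]
width: 35.7
grasp_force: 30.0
```

{"method": "servo_tool", "body": {
  "deltas": [
    [[0,0,-5],[0,0,0]],
    [[0,0,-20],[0,0,0]],
    [[0,0,-50],[0,0,0]],
    [[0,0,-88],[0,0,0]],
    [[0,0,-118],[0,0,0]]
  ]
}}

```text
t: 73.33
ee_pos: [622.1, -1.5, 150.5]
orientation: [3.137, 0.166, 0.0]
ft_force: [1.6, 0.9, -0.5]
width: 35.3
grasp_force: 30.0
```

{"method": "servo_tool", "body": {
  "deltas": [
    [[-5,-20,0],[0,0,0]],
    [[-14,-55,0],[0,0,0]],
    [[-23,-91,0],[0,0,0]],
    [[-32,-127,0],[0,0,0]],
    [[-41,-163,0],[0,0,0]]
  ]
}}

```text
t: 73.75
ee_pos: [563.3, 157.4, 148.9]
orientation: [-3.137, -0.165, -0.0]
ft_force: [1.1, -0.0, -0.9]
width: 35.0
grasp_force: 30.0
```

{"method": "servo_tool", "body": {
  "deltas": [
    [[-9,-36,0],[0,0,0]],
    [[-18,-72,0],[0,0,0]],
    [[-27,-108,0],[0,0,0]],
    [[-34,-133,0],[0,0,0]],
    [[-34.5,-135.7,10],[0,0,0]]
  ]
}}

```text
t: 74.17
ee_pos: [515.0, 292.0, 140.3]
orientation: [-3.134, -0.172, -0.005]
ft_force: [0.4, 0.1, -0.2]
width: 35.6
grasp_force: 30.0
```

{"method": "servo_tool", "body": {
  "deltas": [
    [[0,0,25],[0,0,0]],
    [[0,0,55],[0,0,0]],
    [[0,0,80],[0,0,0]],
    [[0,0,95],[0,0,0]],
    [[0,0,95],[0,0,0]]
  ]
}}

```text
t: 74.58
ee_pos: [513.0, 285.5, 39.8]
orientation: [3.134, 0.165, -0.01]
ft_force: [-1.3, -0.3, -0.8]
width: 35.3
grasp_force: 30.0
```

Run:
```python
from sc3 import *
tcp();totool((515,288));print(ctrl.get_obs()["grasp_force"])
p=get_image("wrist");w=cloud(p);h=cv2.cvtColor(p["frame"],cv2.COLOR_BGR2HSV)
m=(h[...,0]>5)&(h[...,0]<28)&(h[...,1]>180)&(w[...,2]<15)&(w[...,2]>2)&(w[...,0]>430)&(w[...,0]<620)&(w[...,1]>200)&(w[...,1]<440)
A=cv2.minAreaRect(w[m][:,:2].astype(np.float32));print(m.sum(),np.round(A[0]),np.round(A[1]),A[2])
cans(74,95)
```

```text
tcp [513.  285.5  39.8] yaw_y -84.0 w 35.3 t 74.6
tcp [513.  285.5  39.8] yaw_y -84.0 w 35.3 t 74.6
to [515 288] tool shift [ 2.2 -2.3 -0. ]
29.998593628406525
31433 [522. 330.] [185. 111.] 79.73646545410156
can [535. 108.] [597.1 190.1] z 85 px [ 58.7 116.2]
can [120. 194.] [542.7 361.5] z 84 px [79.6 87. ]
can [286. 268.] [517.7 286.3] z 94 px [ 85.4 106.2]
```

{"method": "servo_tool", "body": {
  "deltas": [
    [[0,0,0],[0,0,0]],
    [[0,0,3],[0,0,0]],
    [[0,0,6],[0,0,0]],
    [[0,0,8.5],[0,0,0]],
    [[0,0,8.5],[0,0,0]]
  ]
}}

```text
t: 75.1
ee_pos: [515.4, 287.5, 34.9]
orientation: [3.137, 0.166, -0.0]
ft_force: [0.4, 0.4, -0.9]
width: 35.5
grasp_force: 30.0
```

{"method": "servo_tool", "body": {
  "deltas": [
    [[0,0,0],[0,0,0]],
    [[0,0,0],[0,0,0]],
    [[0,0,0],[0,0,0]]
  ]
}}

```text
t: 75.35
ee_pos: [515.5, 287.6, 35.1]
orientation: [-3.137, -0.166, -0.0]
ft_force: [-0.5, 0.3, -0.6]
width: 35.3
grasp_force: 30.0
```

{"method": "servo_tool", "body": {
  "deltas": [
    [[0,0,1.5],[0,0,0]],
    [[0,0,3],[0,0,0]],
    [[0,0,3.5],[0,0,0]],
    [[0,0,3.5],[0,0,0]]
  ]
}}

```text
t: 75.68
ee_pos: [515.3, 287.5, 31.2]
orientation: [3.137, 0.166, -0.001]
ft_force: [0.1, 0.4, -0.3]
width: 35.6
grasp_force: 30.0
```

{"method": "servo_tool", "body": {
  "deltas": [
    [[0,0,0],[0,0,0]],
    [[0,0,0],[0,0,0]],
    [[0,0,0],[0,0,0]],
    [[0,0,0],[0,0,0]],
    [[0,0,0],[0,0,0]]
  ],
  "grip": -0.35
}}

```text
t: 76.1
ee_pos: [515.6, 287.6, 31.6]
orientation: [-3.137, -0.166, -0.0]
ft_force: [0.5, -0.2, 0.6]
width: 58.8
grasp_force: 0.0
```

{"method": "servo_tool", "body": {
  "deltas": [
    [[0,0,-8],[0,0,0]],
    [[0,0,-30],[0,0,0]],
    [[0,0,-65],[0,0,0]],
    [[0,0,-105],[0,0,0]],
    [[0,0,-140],[0,0,0]]
  ]
}}

```text
t: 76.52
ee_pos: [515.4, 287.5, 173.9]
orientation: [-3.137, -0.166, -0.0]
ft_force: [-0.0, 0.4, 0.7]
width: 59.6
grasp_force: 0.0
```

{"method": "servo_tool", "body": {
  "deltas": [
    [[-10,30,0],[0,0,0]],
    [[-30,65,0],[0,0,0]],
    [[-50,100,0],[0,0,0]],
    [[-65,120,0],[0,0,0]],
    [[-70,130,0],[0,0,0]]
  ]
}}

```text
t: 76.93
ee_pos: [457.3, 148.5, 171.9]
orientation: [3.137, 0.164, -0.002]
ft_force: [0.7, -0.8, 0.4]
width: 59.2
grasp_force: 0.0
```

Run:
```python
from sc3 import *
tcp();state()
for n in("scene","side","wrist"):
    p=get_image(n);w=cloud(p);z=w[...,2];m=(z>70)&(z<95)&(w[...,0]>300)&(w[...,0]<720)&(abs(w[...,1])<450)
    k,L,S,C=cv2.connectedComponentsWithStats(m.astype(np.uint8))
    for i in range(1,k):
        if S[i,4]>40: P=w[L==i];T=P[P[:,2]>np.percentile(P[:,2],90)-8];print(n,C[i].round(),S[i,4],np.hstack(cv2.minEnclosingCircle(T[:,:2].astype(np.float32))).round(),"ztop",np.percentile(P[:,2],[50,95]).round())
    if n!="wrist":
        for q in("jug","cups"):
            r=finder.silhouettes(q,p)[0];P=w[r["mask"]];zt=np.nanpercentile(P[:,2],96);T=P[P[:,2]>zt-6];print(n,q,round(r["score"],2),(np.array(r["rect"][:2])*[560,420]).round(),np.hstack(cv2.minEnclosingCircle(T[:,:2].astype(np.float32))).round(),zt.round())
```

```text
tcp [457.3 148.5 171.9] yaw_y -84.0 w 59.2 t 76.9
wrist yel [547.   1.] 68 med [631.1 -43.6  35.6] lo [630. -54.  32.] hi [633. -38.  41.]
scene yel [274. 264.] 45 med [637.4 -48.7  39.3] lo [633. -65.  32.] hi [653. -29.  45.]
scene yel [291. 273.] 199 med [651.2   0.7  41.5] lo [637. -60.  32.] hi [678.  49.  47.]
side yel [202. 222.] 252 med [643.9 -18.1  43.1] lo [630. -69.  32.] hi [672.  49.  50.]
scene [175. 194.] 123 [ 513. -386.   20.] ztop [82. 86.]
scene [198. 201.] 122 [ 520. -309.   20.] ztop [82. 85.]
scene [235. 237.] 76 [ 613. -167.   34.] ztop [74. 78.]
scene [411. 248.] 156 [516. 285.  20.] ztop [82. 86.]
scene [360. 263.] 276 [610. 166.  40.] ztop [82. 90.]
scene [440. 263.] 164 [544. 360.  18.] ztop [82. 86.]Traceback (most recent call last):
  File "<stdin>", line 10, in <module>
IndexError: list index out of range
```

Run:
```python
from sc3 import *
scoop("scene",(653,-44),96,zc=41);scoop("side",(651,-43),96,zc=42)
for n in("scene","side"):
    p=get_image(n);w=cloud(p)
    for q in("jug","cups"):
        for r in finder.silhouettes(q,p)[:2]:
            P=w[r["mask"]];zt=np.nanpercentile(P[:,2],96);T=P[P[:,2]>zt-6];print(n,q,round(r["score"],2),(np.array(r["rect"][:2])*[560,420]).round(),np.hstack(cv2.minEnclosingCircle(T[:,:2].astype(np.float32))).round(),zt.round())
```

```text
scene 206 bowl [655.1 -46.4] ang 97.5 s -101.5 95.4 handle l [-8.5  8.1]
side 225 bowl [649.  -45.9] ang 93.2 s -106.6 96.7 handle l [-7.   9.6]
scene jug 0.78 [236. 247.] [ 615. -165.   33.] 75.0
scene cups 0.26 [236. 244.] [ 615. -165.   33.] 75.0
side jug 0.73 [222. 182.] [ 625. -160.   32.] 76.0
side cups 0.87 [196. 277.] [604. 166.  34.] 90.0
```

```bash
python3 -c "
from workcell import close_job
print(close_job())"
```

```text
the job is handed in; nothing more can be done
None
```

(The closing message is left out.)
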